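Put the red tube block back in its rack bay and restack the trays

TASK

The tube block with the red grip was left in the lower of the two stacked trays. Lift the upper tray off by its bar and stand it level on the bench beside the stack, put the red block back fully seated in the red-labelled bay of the sloping rack, then put the upper tray back fully seated on the lower one. Set things down rather than dropping them, keep the jars in the trays upright, leave the lower tray where it is, and do not shift the other blocks or anything else on the bench.

Things in the scene. Friction and masses are not known exactly. Their poses are not given: they have to be found in the camera images.
- tray_bar (a point): centre of the blue carrying bar of the white upper tray. Tray: 180 (x) x 130 (y) mm, walls up to 45 mm above its underside; the bar runs along the tray's x at mid-width, 170 long, 14 wide (y), 16 mm high, its centre 76 mm above the tray's underside, free below down to 40 mm above the underside, except for a post at each end. z is up. About 0.3 kg. An amber jar 34 mm wide and 38 mm tall stands loose inside on the +y side, lower than the bar
- upper_tray: the white upper tray (same axes as its bar), origin at the centre of its underside. Its foot, 6 mm deep (164 x 114 mm, lowest 3 mm 158 x 108 mm), drops into the mouth of the lower tray with 4 mm play each side; the wider part rests on the rim. Seated, its origin lies 72 mm above the lower tray's origin. Either way round fits
- lower_tray: grey lower tray standing loose on the bench, 0.9 kg, open box 180 (x) x 130 (y) x 78 mm high, walls and floor 4 mm, origin at the centre of its underside. Holds the red block and, near its -x end, an amber jar 28 mm wide and 40 mm tall
- vial: the amber jar with black cap in the upper tray, 34 mm wide, 38 mm tall; origin at the centre of its underside
- pot: the amber jar with white cap in the lower tray, 28 mm wide, 40 mm tall; origin at the centre of its underside
- red_block_c (a point): centre (30 mm above its underside) of the red block, which stands upright on the lower tray's floor at any yaw. milled aluminium body 60 (x) x 40 (y) x 24 mm high with a red upright plate grip on top: 36 (x) x 12 (y) mm, from 24 to 60 mm above its underside, centred. Same after a half turn about z. 0.14 to 0.28 kg
- red_block: the same red block, origin at the centre of its underside, x along its length
- seat_red (a point): centre of the pocket floor of the bay with the red label, on the sloping rack. Its x points up the slope, y along the row of bays, z square out of the floor; z leans 35 deg from vertical towards the rack's low front (towards the robot). All four bays are alike: pocket clear 68 (x) x 48 (y) mm, walls 14 mm high, 3 mm thick; the coloured label is a 50 mm wide bar along the bay's upper end, plus a strip on its low end. This bay is empty
- seat_yellow (a point): centre of the pocket floor of the bay with the yellow label, on the sloping rack. Its x points up the slope, y along the row of bays, z square out of the floor; z leans 35 deg from vertical towards the rack's low front (towards the robot). All four bays are alike: pocket clear 68 (x) x 48 (y) mm, walls 14 mm high, 3 mm thick; the coloured label is a 50 mm wide bar along the bay's upper end, plus a strip on its low end. Empty too, not to be used
- green_block_c (a point): centre (30 mm above its underside) of the green block, seated in the green bay. milled aluminium body 60 (x) x 40 (y) x 24 mm high with a green upright plate grip on top: 36 (x) x 12 (y) mm, from 24 to 60 mm above its underside, centred. Same after a half turn about z. 
- blue_block_c (a point): centre (30 mm above its underside) of the blue block, seated in the blue bay. milled aluminium body 60 (x) x 40 (y) x 24 mm high with a blue upright plate grip on top: 36 (x) x 12 (y) mm, from 24 to 60 mm above its underside, centred. Same after a half turn about z. 
- rack: the grey sloping rack, fixed. Origin at the centre of its underside on the bench, x from its low front to its high back, y along the row of four bays (56 mm apart). Footprint 110 (x) x 236 (y) mm, its high back edge at most 90 mm above the bench; grips of seated blocks stand up to 105 mm
- bottle: bystander: white plastic bottle, 60 mm wide, 120 mm tall, origin at the centre of its underside
- beaker: bystander: glass beaker, 64 mm wide, 85 mm tall, origin at the centre of its underside
- bath_lid: bystander: round steel lid with knob, 90 mm wide, 32 mm tall, origin at the centre of its underside
- spatula: bystander: slim laboratory spatula lying on the bench, 170 mm long (along its x), 16 mm wide, 8 mm thick, origin under its middle
Not all that is in view belongs to the job. What is shaped like the lower_tray but purple is not meant.

How it is judged:
By the outcome, as a careful person would: the job done as asked, in the order asked, and still so for the second after the job is handed in, with the robot touching nothing.
It also fails if it takes over 67 s, if anything falls off the work surface, if the arm or the gripper's body presses on something with over 40 N, if the wrist force passes 120 N, or if a joint passes its speed limit or range.

ROBOT

A 6-joint arm with a two-finger parallel gripper is mounted at the origin on the work surface. World frame = base frame: x ahead of the robot, y to its left, z up, the work surface at z = 0. Lengths are in m, angles in rad, forces in N, time in s.
With the tool pointing down it reaches from about 0.3 to 0.875 m from the base axis. Payload 6.4 kg.
Tool frame: the origin (TCP) lies midway between the tips of the shut fingers; the grasp point (between the pads) lies 19 mm behind it; z points along the fingers, y is the direction in which the jaws open and shut (so a half turn about z gives the same grasp; the last joint's range is limited). The gripper opens to 85 mm and grips with 20 to 120 N. Pads are 22 mm wide; open, the fingers measure 114 mm over their backs; the gripper's body (76 mm by 85 mm) begins 54 mm behind the grasp point. The pads swing forward as they close: fully open they stand 13 mm farther back than shut.
Start: joints at [-1.33, 0.181, 1.607, -0, 1.354, -0.206], TCP at [0.248, -0.519, 0.231] pointing down, gripper open.
Joint ranges: [-2.99, 2.99], [-0.89, 2.07], [0.3, 2.58], [-1.14, 4.28], [0, 2.63], [-3.12, 3.12]. Speed limits (rad/s): [2.57, 2.57, 3.01, 3.14, 3.14, 3.14].

INTERFACE

Orientations are given as a unit quaternion [w, x, y, z].
In Python, from bench import ctrl gives the robot as it stands. The module is installed in compiled form; this text tells all that it offers.
- The arm moves only by the tool arm_command, never from a script. Its argument "plan" is one flat list of numbers, 4 for each row, row after row: the shift along the tool's x, y, z in mm, then the turn about the tool's z in rad. A call has 1 to 20 rows; each row shifts and turns the commanded pose from where the row before left it, along the tool's axes as they then stand; what a row does not reach is not made up. A row lasts 1/10 s, in which the tool goes at most 50 mm and 8.59 degrees, less where a joint would pass 70% of its speed; a pose out of reach is approached as far as the arm can. A call is refused whole if a number of a shift passes 50 or a number of a turn 0.15, either way. A call with a gripper value outside its range is refused whole. "grip" is the opening, from 0 (shut) to 1 (fully open), set as the call begins (left out, the last holds). The fingers move at their own pace and stop on an object; the grip force is fixed at half the most. Time passes only in rows, so rows that do not move let the fingers close. It gives the time, the measured TCP pose, the force and the opening at its end, in the units of the state.
- ctrl.get_obs(): the state, without advancing time (a new reading comes with each control period).
- ctrl.camera(name): name is "scene" or "side" or "wrist"; returns a dict with "color" (420x560x3 uint8, red, green, blue), "camera_matrix" (3x3 intrinsics, pixels), "eye" and "attitude" of the camera in the world; the wrist camera has in their place "T_tool_cam" (4x4, takes a point from camera to tool coordinates, whose origin is the TCP and whose axes are the flange's). Camera axes: x right, y up, looking along -z (the intrinsics and any distortion apply to the point x, -y, -z); pixel columns grow to the right and rows downward; lengths in m; the calibration is good to about 2 mm. A picture is of the moment at which its call begins: read the wrist's pose just before it. There is no depth.
- ctrl.hand_in(): hands the job in, once; it reports no verdict.
The state is a dict: "time_s": time; "q": joint angles; "dq": joint speeds; "joint_efforts": joint torques, N m; "eef_pos": TCP position; "eef_rot": TCP orientation; "wrist_force": force on the tool from outside, world axes, zero at the start; "torque": the same for the moment, N m; "opening": opening from 0.0 (shut) to 1.0 (fully open).
Only numpy, scipy, OpenCV 4.12 (cv2) and the standard library are available. Lean on these libraries where they do the work, as an engineer would, in place of code of your own. Each camera call takes 0.05 s, during which the arm holds its last target. There are 200 camera calls.

## Working session

There is one attempt and no reset: what is moved stays moved. The work goes in short steps, Python scripts to look and compute and a tool call to move; the robot and the scene stay as the last step left them, time stands still between calls to the robot, and variables do not carry over. Pictures are saved under pics/ and viewed, about 8 in all and at most 12, crops included, and the job is handed in when it is done.

Besides the shell and the picture viewer there is one more tool, called after "Emit:" by a JSON object that holds its "method" and its "body", one argument or row to a line. arm_command: Moves the arm, as the interface text tells. Its arguments: {"type":"object","properties":{"plan":{"type":"array","items":{"type":"number"}},"grip":{"type":"number"}},"required":["plan"]}

```bash
mkdir -p pics
cat > h.py <<'E'
import numpy as np, cv2, pickle
from scipy.spatial.transform import Rotation as R
from bench import ctrl
def quat(q): return R.from_quat([q[1],q[2],q[3],q[0]]).as_matrix()
def snap(name,fn):
    o=ctrl.get_obs(); c=ctrl.camera(name)
    if name=='wrist':
        T=np.eye(4);T[:3,:3]=quat(o['eef_rot']);T[:3,3]=o['eef_pos'];c['T']=T@np.array(c['T_tool_cam'])
    else:
        T=np.eye(4);a=np.array(c['attitude']);T[:3,:3]=a if a.shape==(3,3) else quat(a);T[:3,3]=c['eye'];c['T']=T
    pickle.dump(c,open(f'pics/{fn}.pkl','wb')); cv2.imwrite(f'pics/{fn}.png',c['color'][:,:,::-1]); return c
def load(fn): return pickle.load(open(f'pics/{fn}.pkl','rb'))
def ray(c,u,v):
    K=np.array(c['camera_matrix']);d=c.get('distortion');d=None if d is None else np.array(d,float)
    p=cv2.undistortPoints(np.array([[[u,v]]],float),K,d)[0,0]
    w=c['T'][:3,:3]@np.array([p[0],-p[1],-1]); return c['T'][:3,3],w/np.linalg.norm(w)
def at_z(c,u,v,z):
    o,d=ray(c,u,v); return o+d*(z-o[2])/d[2]
def proj(c,P):
    P=np.atleast_2d(P);q=(P-c['T'][:3,3])@c['T'][:3,:3]; q=q*[1,-1,-1]
    K=np.array(c['camera_matrix']);d=c.get('distortion');d=None if d is None else np.array(d,float)
    return cv2.projectPoints(q,np.zeros(3),np.zeros(3),K,d)[0][:,0]
E
python3 - <<'E'
from h import *
for n in ['scene','side','wrist']:
    c=snap(n,n+'0'); print(n,{k:v for k,v in c.items() if k!='color'})
a=load('scene0')['color'];
print(ctrl.get_obs())
E
```

```text
scene {'camera_matrix': array([[407.41285356,   0.        , 275.95931221],
       [  0.        , 407.41285356, 209.18033228],
       [  0.        ,   0.        ,   1.        ]]), 'eye': array([1.27854387, 0.2397054 , 0.67180578]), 'attitude': array([0.53988129, 0.27886077, 0.37298745, 0.70117418]), 'T': array([[-0.26152974, -0.54907851,  0.79379783,  1.27854387],
       [ 0.96512477, -0.13881711,  0.22195492,  0.2397054 ],
       [-0.01167795,  0.82416176,  0.56623407,  0.67180578],
       [ 0.        ,  0.        ,  0.        ,  1.        ]])}
side {'camera_matrix': array([[475.28584871,   0.        , 283.28523752],
       [  0.        , 475.28584871, 210.3995024 ],
       [  0.        ,   0.        ,   1.        ]]), 'eye': array([0.27039122, 0.59803127, 0.79239854]), 'attitude': array([-0.19744643, -0.07417935,  0.36223246,  0.90790968]), 'T': array([[-0.91102466,  0.30478672, -0.27773931,  0.27039122],
       [-0.41226739, -0.65960511,  0.62845581,  0.59803127],
       [ 0.00834672,  0.6870416 ,  0.72657015,  0.79239854],
       [ 0.        ,  0.        ,  0.        ,  1.        
[... 761 characters left out ...]
  0.        ,  1.        ]])}
{'time_s': 0.15, 'q': array([-1.33029838e+00,  1.81362123e-01,  1.60777017e+00,  2.70342031e-06,
        1.35380694e+00, -2.06295037e-01]), 'dq': array([ 0.00184203, -0.00298968, -0.00241058, -0.00206012,  0.00089476,
       -0.00113192]), 'joint_efforts': array([ 1.91559928e-03, -4.45258248e+01, -3.51692247e+01, -1.02507518e-04,
        5.79480300e-03, -9.47632373e-08]), 'eef_pos': array([ 0.24836027, -0.51813016,  0.23059969]), 'eef_rot': array([-6.73215885e-04,  9.75150450e-01,  2.21542650e-01, -1.01940838e-05]), 'wrist_force': array([-0.71057853,  0.08845695, -1.00199794]), 'torque': array([0.02295289, 0.00948001, 0.00237771]), 'opening': 0.9986718637872095}
```

Run:
```python
import cv2
for n in ['scene0','side0']:
    cv2.imwrite(f'pics/{n}v.png',cv2.resize(cv2.imread(f'pics/{n}.png'),(800,600),interpolation=cv2.INTER_CUBIC))
```

```text
(no output)
```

View pics/scene0v.png

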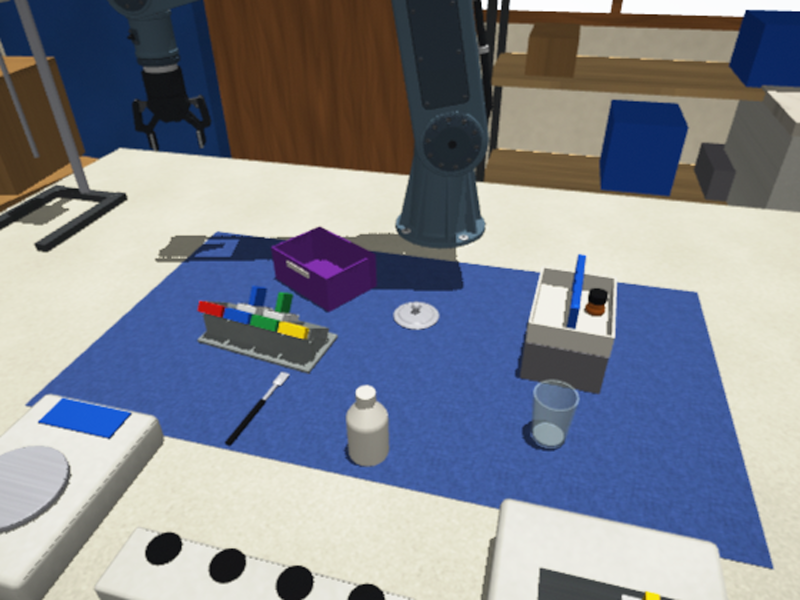

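View pics/side0v.png

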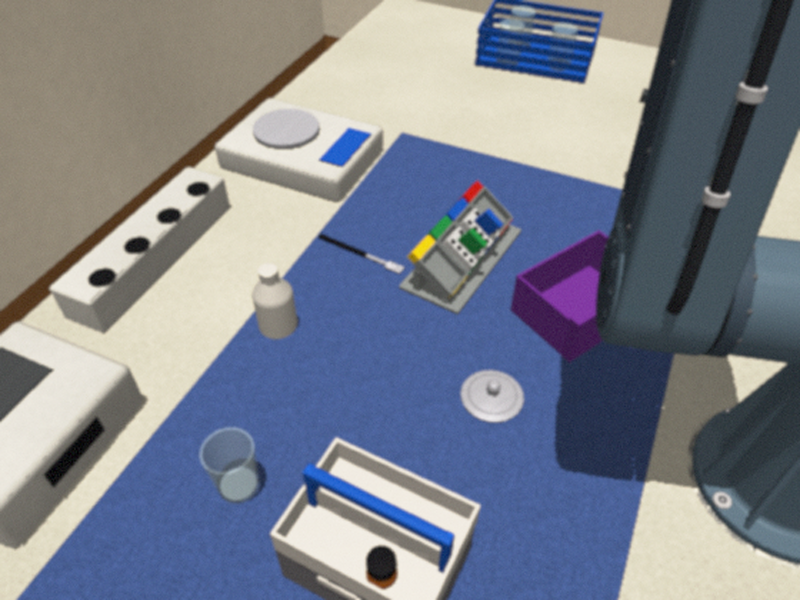

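Run:
```python
from h import *
s=load('scene0');d=load('side0');k=.7
def tri(a,b):
    o1,d1=ray(s,a[0]*k,a[1]*k);o2,d2=ray(d,b[0]*k,b[1]*k)
    t=np.linalg.lstsq(np.c_[d1,-d2],o2-o1,rcond=None)[0]
    p,q=o1+t[0]*d1,o2+t[1]*d2
    return ((p+q)/2*1000).round(),round(np.linalg.norm(p-q)*1000,1)
for n,a,b in [('bar near robot end',(581,258),(449,540)),('bar far end',(572,324),(310,470)),('vialtop',(598,294),(381,556)),
 ('tray cor far -y',(531,325),(338,442)),('rack red lab',(211,308),(475,190)),('yellow lab',(293,330),(423,248)),('rack base c',(200,340),(520,232)),('rack base far',(308,369),(401,287)),('rackbase',(336,340),(458,310)),
 ('lidknob',(416,310),(493,386)),('blue grip',(258,297),(490,219)),('green grip',(284,302),(473,240)),('spat tip',(287,375),(401,268)),('spat end',(229,442),(320,237))]: print(n,*tri(a,b))
for n,c,p,z in [('beaker',s,(549,445),0),('beaker',d,(238,490),0),('bottle top',s,(366,390),.12),('bottle',d,(268,270),.12),('purple near',s,(328,308),0),('purple top l',s,(273,247),.078),('p',s,(375,262),.078),('p',s,(322,229),.078),('p side',d,(515,280),.078),('lowtray bot',s,(520,377),0),('',s,(601,391),0)]:
    print(n,(at_z(c,p[0]*k,p[1]*k,z)*1000).round())
```

```text
bar near robot end [344. 318. 150.] 1.8
bar far end [514. 305. 130.] 12.1
vialtop [404. 350. 119.] 4.6
tray cor far -y [508. 248. 111.] 4.6
rack red lab [ 543. -310.   73.] 6.5
yellow lab [ 567. -140.   71.] 3.3
rack base c [ 473. -406.  -73.] 7.4
rack base far [ 589. -108.    6.] 2.0
rackbase [488. -98.  -0.] 9.5
lidknob [386.  31.  19.] 6.6
blue grip [ 493. -242.   75.] 8.6
green grip [ 500. -185.   76.] 3.0
spat tip [ 607. -143.    6.] 7.7
spat end [ 769. -162.    4.] 1.5
beaker [651. 300.   0.]
beaker [629. 303.   0.]
bottle top [726.  44. 120.]
bottle [728.  43. 120.]
purple near [ 400. -143.    0.]
purple top l [ 324. -287.   78.]
p [331. -64.  78.]
p [ 224. -217.   78.]
p side [ 411. -128.   78.]
lowtray bot [511. 245.   0.]
 [512. 377.   0.]
```

The scene view (800 wide) shows the stack with its bar ending at (581,258) and (572,324). The rack's labels run from red (211,308) to yellow (293,330). The side view agrees: bar from (310,468) to (449,540), red label at (475,190). The stack is near (0.43, 0.31) and the red bay is the −y end bay, near y −0.31. I'll lift, turn the tool square to the world axes and look at the rack.

Emit:
{"method": "arm_command", "body": {
  "plan": [0,0,-30,0.149,0,0,-35,0.149,0,0,-35,0.149,25,-40,0,0,25,-40,0,0,25,-40,0,0,25,-40,0,0,25,-40,0,0,25,-40,0,0,20,-35,0,0,0,0,0,0,0,0,0,0]
}}

```text
time_s: 1.35
eef_pos: [0.4187, -0.2429, 0.3312]
eef_rot: [0.0, 1.0, 0.001, -0.0]
wrist_force: [0.1, -0.6, -0.4]
opening: 0.997
```

Run:
```python
from h import *
c=snap('wrist','w1'); print(ctrl.get_obs()['eef_pos'],ctrl.get_obs()['eef_rot'])
print(proj(c,[[.53,-.22,.05],[.53,-.33,.05],[.53,-.11,.05],[.59,-.22,.09],[.47,-.22,0]]).round())
cv2.imwrite('pics/w1v.png',cv2.resize(cv2.imread('pics/w1.png')[0:300,80:480],(800,600),interpolation=cv2.INTER_CUBIC))
```

```text
[ 0.41834164 -0.24383212  0.33114335] [ 1.66286499e-04  9.99999927e-01  2.39873384e-04 -2.45558823e-04]
[[264.  84.]
 [351.  84.]
 [177.  83.]
 [261.  21.]
 [266. 131.]]
```

View pics/w1v.png

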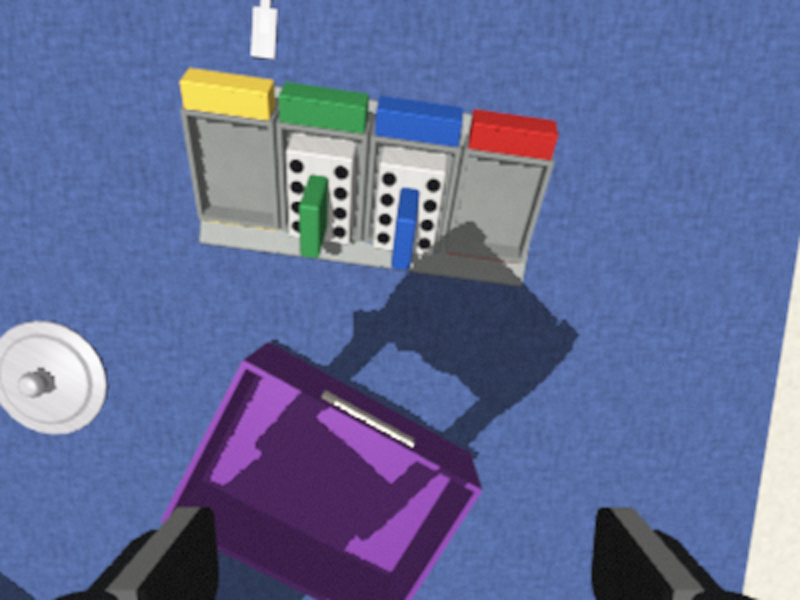

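The view shows the empty red bay at right, with its opening from about (466,158) to (520,258) and a shadow on its low end. The purple tray stands clear in front. I'll take a second, closer view for triangulation.

Emit:
{"method": "arm_command", "body": {
  "plan": [25,9,25,0,25,9,35,0,25,9,35,0,25,9,35,0,0,0,0,0,0,0,0,0]
}}

```text
time_s: 2.0
eef_pos: [0.5172, -0.2807, 0.1997]
eef_rot: [-0.001, 1.0, -0.001, -0.002]
wrist_force: [0.2, 0.4, 0.7]
opening: 0.999
```

Run:
```python
from h import *
c=snap('wrist','w2'); print(ctrl.get_obs()['eef_pos'],ctrl.get_obs()['eef_rot'])
print(proj(c,[[.53,-.3,.05],[.53,-.22,.05],[.53,-.11,.05],[.59,-.22,.09],[.47,-.22,0]]).round())
cv2.imwrite('pics/w2v.png',cv2.resize(cv2.imread('pics/w2.png')[60:360,80:480],(800,600),interpolation=cv2.INTER_CUBIC))
```

```text
[ 0.5178592  -0.28097358  0.20178349] [ 9.94810583e-05  9.99999529e-01 -9.59796838e-04 -1.05030897e-04]
[[303. 178.]
 [218. 179.]
 [101. 179.]
 [203. 111.]
 [229. 222.]]
```

View pics/w2v.png

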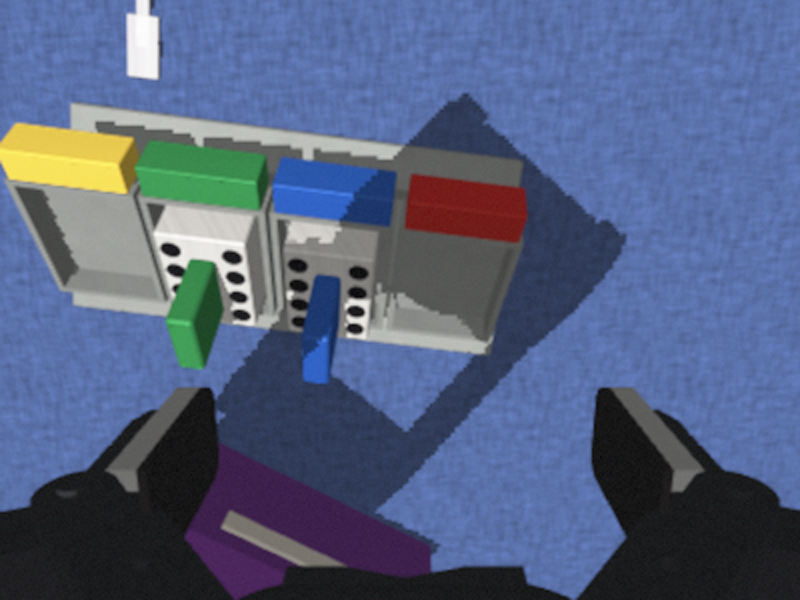

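The close view shows the red bay at right: label (408–526, 175–241), low end about (380–490, 335–350). The blue grip stands at (320,330). I'll triangulate the matching corners from both views.

Run:
```python
from h import *
a=load('w1');b=load('w2')
def tri(p,q):
    o1,d1=ray(a,p[0]/2+80,p[1]/2);o2,d2=ray(b,q[0]/2+80,q[1]/2+60)
    t=np.linalg.lstsq(np.c_[d1,-d2],o2-o1,rcond=None)[0];x,y=o1+t[0]*d1,o2+t[1]*d2
    return (x+y)/2*1000,np.linalg.norm(x-y)*1000
F=[('r back L',(473,111),(411,174)),('r back R',(557,121),(526,187)),('r ridge L',(472,121),(409,199)),('r ridge R',(556,133),(526,212)),('r bot L',(469,148),(406,228)),('r bot R',(552,158),(521,241)),
('y back L',(185,69),(12,124)),('y back R',(273,80),(138,138)),('y bot L',(182,107),(5,178)),('y bot R',(271,118),(129,192)),
('base fr R',(523,284),(490,353)),('base fr L',(201,242),(73,305)),('blue lab L',(378,97),(278,158)),('green lab R',(369,91),(268,152))]
P={}
for n,p,q in F: P[n],e=tri(p,q);print(n,P[n].round(1),round(e,1))
v=P['r bot R']-P['y bot L'];print('yaw row',np.degrees(np.arctan2(v[0],-v[1])),np.linalg.norm(v[:2]),'exp 218')
for n in ['back','ridge','bot']:
  print(n,(P[f'r {n} L']+P[f'r {n} R'])/2)
```

```text
r back L [ 560.3 -284.2   63.3] 0.7
r back R [ 554.6 -334.8   64. ] 0.7
r ridge L [ 551.6 -282.6   80.4] 0.5
r ridge R [ 545.7 -332.    78.2] 0.4
r bot L [ 538.2 -281.6   73.4] 0.1
r bot R [ 532.6 -331.3   74.3] 0.2
y back L [ 581.9 -114.7   67.1] 0.5
y back R [ 576.4 -165.8   64.2] 0.8
y bot L [ 560.  -113.9   76.4] 0.9
y bot R [ 554.1 -165.3   76.6] 0.8
base fr R [ 454.7 -329.9    6.1] 1.0
base fr L [484.4 -97.4   9. ] 1.4
blue lab L [ 567.3 -227.2   67. ] 1.2
green lab R [ 570.2 -222.4   67. ] 0.1
yaw row -7.191886904194362 219.05765789785812 exp 218
back [ 557.46005207 -309.45714219   63.65745755]
ridge [ 548.6772037  -307.29226256   79.29874519]
bot [ 535.38072856 -306.45835095   73.83566167]
```

Emit:
{"method": "arm_command", "body": {
  "plan": [0,0,-45,0,0,0,-45,0,-10,-40,-40,0,-10,-40,0,0,-10,-40,0,0,-10,-40,0,0,-10,-40,0,0,-10,-40,0,0,-10,-40,0,0,-10,-40,0,0,-10,-40,0,0,-10,-40,0,0,-10,-40,0,0,-10,-40,0,0,-10,-40,0,0,-8,-40,0,0,0,-21,0,0,0,0,0,0,0,0,0,0]
}}

```text
time_s: 3.95
eef_pos: [0.3821, 0.2958, 0.3282]
eef_rot: [-0.0, 1.0, 0.0, 0.002]
wrist_force: [-0.6, -0.8, 0.0]
opening: 1.003
```

```bash
cat > rack.py <<'E'
from h import *
from scipy.optimize import minimize
from scipy.spatial import ConvexHull
yaw=np.radians(-7.4); O=np.array([524.1,-220.7,0])
def seatT(xs,zs,yk,yaw=yaw):  # yk = bay offset in rack y (mm)
    X=np.array([np.cos(yaw),np.sin(yaw),0]);Y=np.array([-np.sin(yaw),np.cos(yaw),0]);Z=np.array([0,0,1.]);t=np.radians(35)
    Rm=np.c_[np.cos(t)*X+np.sin(t)*Z,Y,-np.sin(t)*X+np.cos(t)*Z]
    return Rm,O+xs*X+yk*Y+[0,0,zs]
def plate(xs,zs,yk,dx):
    Rm,p=seatT(xs,zs,yk)
    c=np.array([[x+dx,y,z] for x in(-18,18) for y in(-6,6) for z in(24,60)])
    return (c@Rm.T+p)/1000
E
python3 - <<'E'
from rack import *
c3=snap('wrist','w3'); print(ctrl.get_obs()['eef_pos'],ctrl.get_obs()['eef_rot'])
ims=[]
for n in['w1','w2']:
    c=load(n);im=c['color'].astype(int);m=((im[...,1]>im[...,0]+40)&(im[...,1]>im[...,2]+25)).astype(np.uint8)
    k,l,s,ct=cv2.connectedComponentsWithStats(m);print(n,s[1:,[0,1,2,3,4]][s[1:,4]>60].tolist())
    i=max((i for i in range(1,k) if s[i,4]>60),key=lambda i:ct[i][1]);ims.append((c,(l==i).astype(np.uint8)))
def cost(p):
    J=0
    for c,m in ims:
        h=cv2.convexHull((proj(c,plate(p[0],p[1],p[2],0))*16).round().astype(np.int32));M=np.zeros_like(m);cv2.fillConvexPoly(M,h,1,shift=4)
        J-=(M&m).sum()/(M|m).sum()
    return J
best=min((minimize(cost,[x,z,28],method='Nelder-Mead',options=dict(initial_simplex=[[x,z,28],[x+4,z,28],[x,z+4,28],[x,z,32]])) for x in(-4,0,4) for z in(40,45,50)),key=lambda r:r.fun)
print(best.x,best.fun)
out=[]
for n in['w1','w2']:
    c=load(n);im=cv2.resize(c['color'][:,:,::-1],None,fx=2,fy=2)
    for zs,col in((44,(255,255,255)),):
      for yk in(-84,84):
        Rm,p=seatT(2.4,zs,yk)
        for z in(0,14):
            q=np.array([[34,24,z],[34,-24,z],[-34,-24,z],[-34,24,z]])@Rm.T+p
            cv2.polylines(im,[(proj(c,q/1000)*2).round().astype(int)],True,col if z else (0,255,255),1)
    out.append(im)
o=np.vstack([out[0][50:320,230:830],cv2.resize(out[1][230:500,140:740],(600,270))])
cv2.imwrite('pics/ov.png',cv2.resize(o,(600,540)))
cv2.imwrite('pics/w3v.png',cv2.resize(c3['color'][:,:,::-1],(800,600),interpolation=cv2.INTER_CUBIC))
E
```

```text
[0.38219665 0.29530215 0.32773312] [-3.05462896e-04  9.99998862e-01 -4.22908156e-04  1.41540060e-03]
w1 [[219, 41, 45, 26, 869], [229, 88, 15, 41, 439]]
w2 [[147, 130, 66, 35, 1735], [163, 190, 28, 54, 968]]
[-5.91417314 31.17889471 32.00535245] -1.5405202333324874
```

View pics/ov.png

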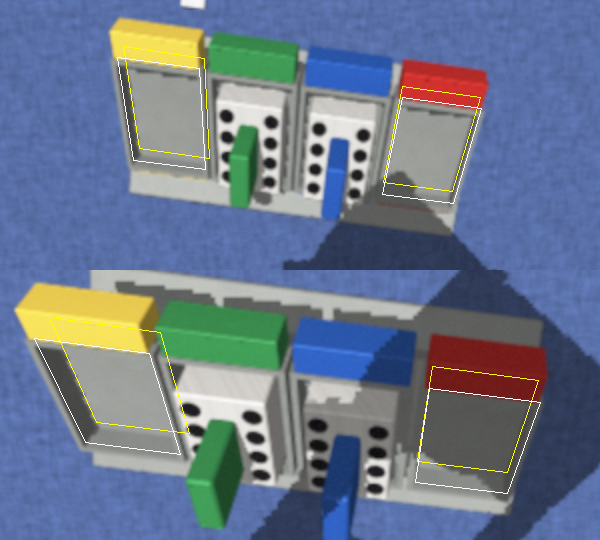

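View pics/w3v.png

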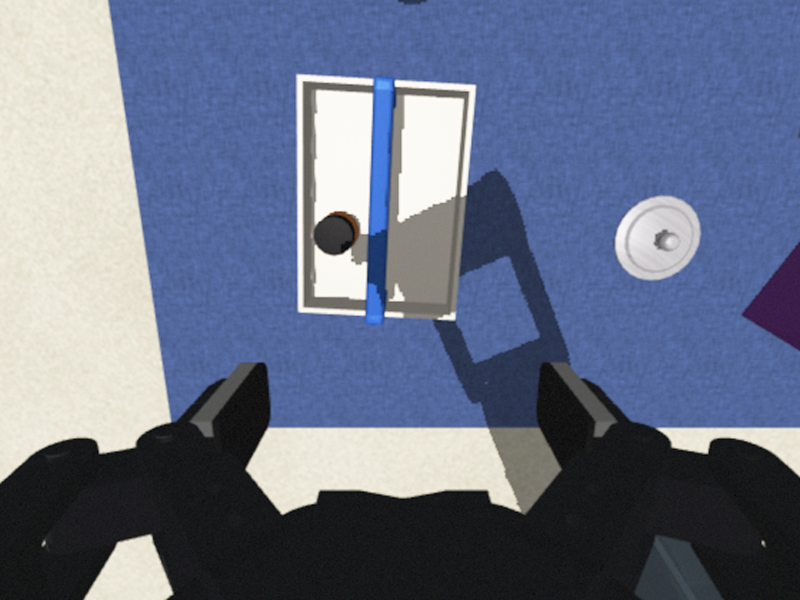

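Run:
```python
from rack import *
from scipy.optimize import differential_evolution as DE
def masks(col):
    r=[]
    for n in['w1','w2']:
        c=load(n);im=c['color'].astype(int);R_,G,B=im[...,0],im[...,1],im[...,2]
        m=((G>R_+30)&(G>B+20)) if col=='g' else ((B>2.2*R_)&(B>G*1.45)&(B>60))
        m=m.astype(np.uint8);k,l,s,ct=cv2.connectedComponentsWithStats(m)
        print(n,col,[(s[i,:5].tolist()) for i in range(1,k) if s[i,4]>150])
        r.append((c,l,s,k))
    return r
def fit(ms,y0):
    def P(p):
        Rm,o=seatT(p[0],p[1],p[2]);a=p[3];c=np.array([[x,y,z] for x in(-18,18) for y in(-6,6) for z in(24,60)])
        c=c@np.array([[np.cos(a),np.sin(a),0],[-np.sin(a),np.cos(a),0],[0,0,1]]);return (c@Rm.T+o)/1000
    def cost(p,full=False):
        J=[]
        for c,m in ms:
            h=cv2.convexHull((proj(c,P(p))*16).round().astype(np.int32));M=np.zeros_like(m);cv2.fillConvexPoly(M,h,1,shift=4);J.append((M&m).sum()/(M|m).sum())
        return J if full else -sum(J)
    r=DE(cost,[(-15,15),(25,55),(y0-8,y0+8),(-.15,.15)],seed=1,maxiter=60,popsize=12);print(r.x.round(2),cost(r.x,True))
g=masks('g');ms=[]
for c,l,s,k in g:
    i=[i for i in range(1,k) if 250<s[i,4]<1400 and s[i,3]>s[i,2]][-1];ms.append((c,(l==i).astype(np.uint8)))
fit(ms,28)
for j in range(2): fit([ms[j]],28)
b=masks('b')
```

```text
w1 g [[219, 41, 45, 26, 884], [229, 88, 15, 41, 477]]
w2 g [[147, 130, 67, 35, 1799], [163, 190, 28, 54, 1064]]
[-5.49 33.34 31.45 -0.07] [np.float64(0.8386524822695035), np.float64(0.8904802021903959)]
[-5.01 25.1  32.05 -0.04] [np.float64(0.8766114180478821)]
[-9.38 25.11 34.56 -0.04] [np.float64(0.9349164467897977)]
w1 b [[268, 48, 44, 25, 855], [276, 94, 13, 41, 361]]
w2 b [[216, 139, 62, 34, 1613], [230, 198, 20, 55, 815]]
```

The overlay shows my guessed pocket sits too far uphill by several mm: the real low walls lie lower in the picture. In the tray view (800 wide), the bar runs from (384,78) to (375,322), with the black-cap jar at (336,233). One enlarged crop will settle the rack.

Run:
```python
from h import *
a=load('w2')['color'][140:245,155:350,::-1];b=load('w1')['color'][85:145,190:385,::-1]
A=cv2.resize(a,(780,420),interpolation=cv2.INTER_CUBIC);B=cv2.resize(b,(585,180),interpolation=cv2.INTER_CUBIC)
B=cv2.copyMakeBorder(B,0,0,0,195,cv2.BORDER_CONSTANT)
o=np.vstack([A,B]);o=cv2.convertScaleAbs(o,alpha=1.5,beta=15)
cv2.imwrite('pics/cr.png',o)
```

```text
(no output)
```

View pics/cr.png

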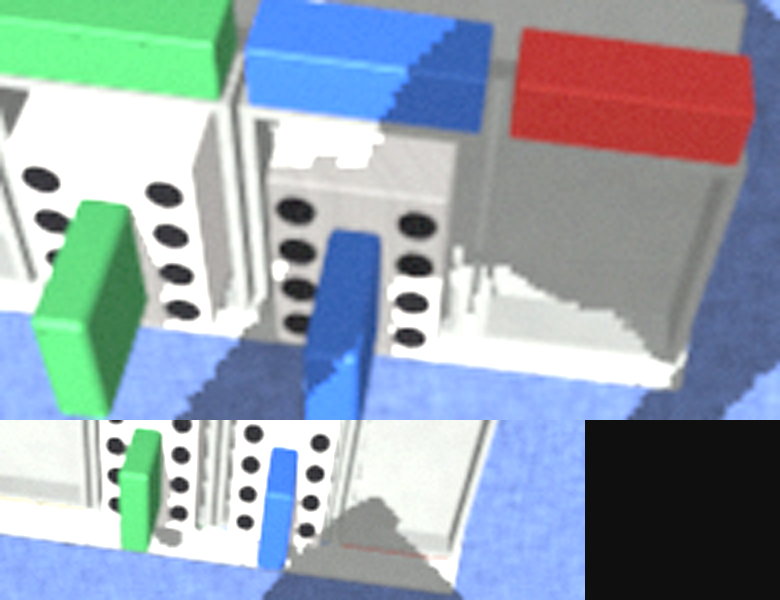

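Run:
```python
from rack import *
from scipy.optimize import least_squares
w1=load('w1');w2=load('w2')
A=lambda u,v:(155+u/4,140+v/4)
B=lambda u,v:(190+u/3,85+(v-420)/3)
# corners (x,y,z) block frame
g2={(18,6,24):(82,203),(18,-6,24):(128,204),(18,6,60):(38,323),(18,-6,60):(82,325),(-18,6,60):(62,412),(-18,-6,60):(105,412),(-18,-6,24):(147,300)}
g1={(18,6,24):(137,431),(18,-6,24):(161,433),(-18,6,60):(122,549),(-18,-6,60):(146,550)}
b2={(18,6,24):(333,232),(18,-6,24):(381,235),(18,6,60):(307,348),(18,-6,60):(354,352)}
b1={(18,6,24):(272,449),(18,-6,24):(296,451),(-18,6,60):(259,567),(-18,-6,60):(284,568)}
def fit(d1,d2,y0,use=(1,1)):
    def f(p):
        Rm,o=seatT(p[0],p[1],p[2]);a=p[3];Q=np.array([[np.cos(a),-np.sin(a),0],[np.sin(a),np.cos(a),0],[0,0,1]]);r=[]
        for c,d,m,u in((w1,d1,B,use[0]),(w2,d2,A,use[1])):
            if not u: continue
            P=(np.array(list(d))@Q.T@Rm.T+o)/1000
            r.append((proj(c,P)-[m(*v) for v in d.values()]).ravel())
        return np.concatenate(r)
    s=least_squares(f,[0,40,y0,0]);print(s.x.round(2),'rms px',np.sqrt((s.fun**2).mean()).round(2));return s
for u in((1,1),(0,1),(1,0)):
    fit(g1,g2,28,u);fit(b1,b2,-28,u)
X=np.array([np.cos(yaw),np.sin(yaw),0]);Y=np.array([-np.sin(yaw),np.cos(yaw),0])
for z in(20,25,30,35):
    for q in((395,552),):
        p=at_z(w1,*B(*q),z/1000)*1000-O;print('strip z',z,'rack x,y',(p@X).round(1),(p@Y).round(1))
# tray bar
c=load('w3');k=.7
for z in(.156,):
    e1=at_z(c,384*k,80*k,z);e2=at_z(c,375*k,320*k,z);print('bar',e1,e2,(e1+e2)/2,np.linalg.norm(e1-e2),np.degrees(np.arctan2((e1-e2)[1],(e1-e2)[0])))
cs=[at_z(c,u*k,v*k,.117) for u,v in((297,75),(475,85),(456,320),(299,312))];print('tray corners',np.round(cs,4),np.mean(cs,0),[np.linalg.norm(cs[i]-cs[i-1]).round(4) for i in range(4)])
```

```text
[-5.990e+00  3.468e+01  3.045e+01 -1.000e-02] rms px 1.34
[ -5.76  33.6  -27.06   0.04] rms px 1.2
[-12.88  16.1   36.5   -0.  ] rms px 0.75
[-14.53   7.23 -25.22   0.09] rms px 0.38
[-4.670e+00  4.410e+00  3.359e+01 -1.000e-02] rms px 0.48
[ -4.44   6.04 -27.13   0.03] rms px 0.36
strip z 20 rack x,y -40.2 -84.2
strip z 25 rack x,y -40.1 -83.5
strip z 30 rack x,y -40.1 -82.9
strip z 35 rack x,y -40.0 -82.3
bar [0.50615649 0.30776007 0.156     ] [0.34326058 0.31630555 0.156     ] [0.42470854 0.31203281 0.156     ] 0.1631198997787845 -3.002971985751192
tray corners [[0.5168 0.3722 0.117 ]
 [0.5101 0.2431 0.117 ]
 [0.3304 0.2516 0.117 ]
 [0.3374 0.3817 0.117 ]] [0.42366526 0.31215017 0.117     ] [np.float64(0.1797), np.float64(0.1293), np.float64(0.1799), np.float64(0.1303)]
```

Emit:
{"method": "arm_command", "body": {
  "plan": [21,-8,40,0,21,-9,40,0,0,0,40,0.051,0,0,40,0,0,0,28,0,0,0,12,0,0,0,0,0,0,0,0,0]
}}

```text
time_s: 4.8
eef_pos: [0.4253, 0.3131, 0.1279]
eef_rot: [-0.001, 1.0, -0.026, 0.001]
wrist_force: [0.6, 0.7, -0.4]
opening: 1.005
```

Run:
```python
from h import *
o=ctrl.get_obs();print(o['eef_pos'],R.from_matrix(quat(o['eef_rot'])).as_euler('ZYX',degrees=True),o['wrist_force'])
for i in range(1): c=snap('wrist','w4')
b=c['color'].astype(int);m=((b[...,2]>2*b[...,0])&(b[...,2]>b[...,1]*1.5)&(b[...,2]>90)).astype(np.uint8)
k,l,s,ct=cv2.connectedComponentsWithStats(m)
for i in range(1,k):
    if s[i,4]>300: print(s[i],ct[i])
for z in (.140,.156): print(z,proj(c,[[.4245+t*np.cos(.051),.312-t*np.sin(.051)+d,z] for t in(0.04,.07) for d in(-.007,.007)]).round(1).tolist())
for v in (100,150,190):
    u=np.where(m[v])[0]; print(v,u.min() if len(u) else None,u.max() if len(u) else None,len(u))
```

```text
[0.42530836 0.31310326 0.12793324] [-2.98864055e+00 -1.38974601e-01 -1.79935230e+02] [ 0.56518636  0.70708991 -0.42582686]
[ 262   65   40  282 9079] [281.03447516 194.27965635]
0.14 [[300.4, 184.5], [267.4, 186.2], [301.3, 110.5], [266.3, 112.4]]
0.156 [[302.7, 192.7], [265.4, 194.6], [304.0, 108.9], [264.1, 111.1]]
100 263 300 38
150 264 299 36
190 264 296 33
```

Emit:
{"method": "arm_command", "body": {
  "plan": [0,0,0,0,0,0,0,0,0,0,0,0,0,0,0,0,0,0,0,0,0,0,0,0,0,0,0,0],
  "grip": 0
}}

```text
time_s: 5.55
eef_pos: [0.424, 0.3135, 0.1264]
eef_rot: [-0.0, 1.0, -0.026, 0.0]
wrist_force: [-1.1, 1.4, 2.7]
opening: 0.156
```

Emit:
{"method": "arm_command", "body": {
  "plan": [0,0,-4,0,0,0,-8,0,0,0,-12,0]
}}

```text
time_s: 5.85
eef_pos: [0.423, 0.3127, 0.1497]
eef_rot: [0.001, 1.0, -0.026, -0.001]
wrist_force: [-0.3, -0.2, -3.9]
opening: 0.153
```

Emit:
{"method": "arm_command", "body": {
  "plan": [0,0,-18,0,0,0,-22,0,0,0,-16,0,5,6.5,0,0,9.5,13,0,0,14,19.5,0,0,17.5,24,0,0,17.5,24,0,0,17.5,24,0,0,15.5,21,0,0,12,16,0,0,8.5,11.5,0,0,4.5,6.5,0,0,3.5,5,0,0,0,0,0,0,0,0,0,0]
}}

```text
time_s: 7.45
eef_pos: [0.5397, 0.1366, 0.206]
eef_rot: [-0.0, 1.0, -0.025, -0.0]
wrist_force: [0.1, 0.9, -3.2]
opening: 0.152
```

Emit:
{"method": "arm_command", "body": {
  "plan": [0,0,10,0,0,0,20,0,0,0,30,0,0,0,30,0,0,0,25,0,0,0,15,0,0,0,8,0,0,0,4,0,0,0,3,0,0,0,2,0,0,0,0,0,0,0,0,0]
}}

```text
time_s: 8.65
eef_pos: [0.5405, 0.1361, 0.0598]
eef_rot: [-0.0, 1.0, -0.026, 0.001]
wrist_force: [-0.2, -0.0, -4.1]
opening: 0.15
```

Emit:
{"method": "arm_command", "body": {
  "plan": [0,0,1,0,0,0,1,0,0,0,1,0,0,0,1,0,0,0,0,0]
}}

```text
time_s: 9.15
eef_pos: [0.5398, 0.136, 0.0549]
eef_rot: [0.0, 1.0, -0.026, -0.0]
wrist_force: [0.2, -0.9, -4.4]
opening: 0.152
```

Emit:
{"method": "arm_command", "body": {
  "plan": [0,0,1,0,0,0,0,0]
}}

```text
time_s: 9.35
eef_pos: [0.5401, 0.136, 0.0544]
eef_rot: [0.0, 1.0, -0.026, 0.0]
wrist_force: [-1.3, -0.5, 0.0]
opening: 0.151
```

Emit:
{"method": "arm_command", "body": {
  "plan": [0,0,1,0,0,0,0,0]
}}

```text
time_s: 9.55
eef_pos: [0.5401, 0.136, 0.0544]
eef_rot: [0.0, 1.0, -0.025, -0.0]
wrist_force: [-6.6, -1.8, 8.3]
opening: 0.154
```

Emit:
{"method": "arm_command", "body": {
  "plan": [0,0,-1,0,0,0,0,0,0,0,0,0,0,0,0,0],
  "grip": 0.6
}}

```text
time_s: 9.95
eef_pos: [0.5402, 0.136, 0.0541]
eef_rot: [-0.0, 1.0, -0.026, 0.0]
wrist_force: [0.3, -0.1, 0.0]
opening: 0.602
```

Emit:
{"method": "arm_command", "body": {
  "plan": [0,0,-15,0,0,0,-40,0,0,0,-45,0,-10,-12,-45,0,-29,-33,-20,0,-29,-33,0,0,-29,-33,0,0,-29,-33,0,0,-23,-25,0,0,0,0,0,0,0,0,0,0]
}}

```text
time_s: 11.05
eef_pos: [0.3997, 0.3129, 0.2201]
eef_rot: [-0.0, 1.0, -0.025, 0.001]
wrist_force: [0.1, 0.1, -0.1]
opening: 0.6
```

Run:
```python
from h import *
o=ctrl.get_obs();print(o['eef_pos'],o['opening'])
c=snap('wrist','w5');snap('side','side1')
print(proj(c,[[.424,.312,.064],[.424,.312,.004],[.34,.312,.04]]).round())
a=cv2.resize(c['color'][60:360,100:460,::-1],(720,600),interpolation=cv2.INTER_CUBIC)
cv2.imwrite('pics/w5v.png',a)
```

```text
[0.39967477 0.31294324 0.22010573] 0.6002340230432226
[[281. 166.]
 [282. 159.]
 [285. 239.]]
```

View pics/w5v.png

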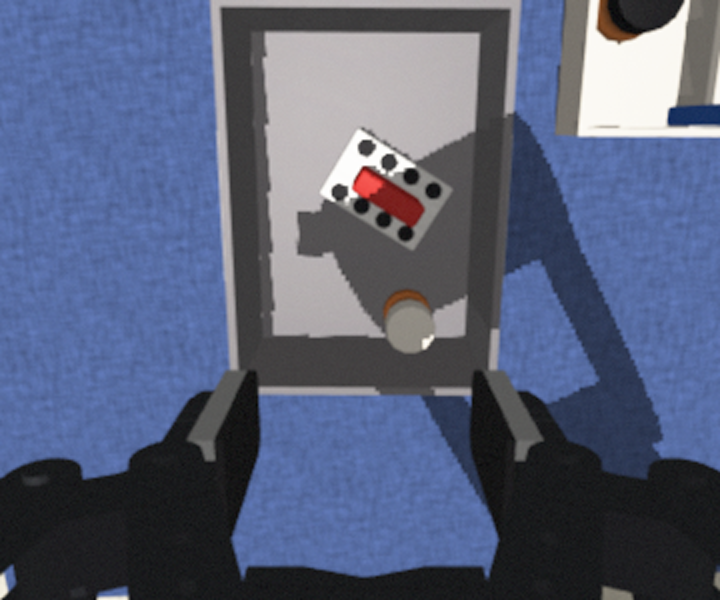

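The view shows the red block inside the tray, body corners (362,128), (452,188), (413,249) and (321,192). Its grip is centred at (388,195), and the white-cap jar stands upright at (410,325), clear of it.

Run:
```python
from h import *
c=load('w5')
f=lambda u,v,z:at_z(c,u/2+100,v/2+60,z)*1000
B=np.array([f(u,v,.028) for u,v in((362,128),(452,188),(413,249),(321,192))]);print(B.round(1),B.mean(0),[np.linalg.norm(B[i]-B[i-1]).round(1) for i in range(4)])
v=(B[1]-B[0]+B[2]-B[3]);print('yaw',np.degrees(np.arctan2(v[1],v[0])))
im=c['color'].astype(int);m=((im[...,0]>2*im[...,1])&(im[...,0]>2*im[...,2])&(im[...,0]>70)).astype(np.uint8)
k,l,s,ct=cv2.connectedComponentsWithStats(m);i=1+s[1:,4].argmax();print(s[i],ct[i])
r=cv2.minAreaRect(np.argwhere(l==i)[:,::-1].astype(np.float32));bx=cv2.boxPoints(r)
P=np.array([at_z(c,*p,.064)*1000 for p in bx]);print(P.round(1),P.mean(0))
print('pot',at_z(c,410/2+100,330/2+60,.044),'floor',at_z(c,482/2+100,32/2+60,.004),at_z(c,467/2+100,335/2+60,.004))
rim=np.array([f(u,v,.078) for u,v in((214,5),(519,8),(495,390),(232,390))]);print(rim.round(1),rim.mean(0))
p=proj(c,[[.424,.312,.028]]);print(p)
```

```text
[[462.5 310.6  28. ]
 [429.5 264.6  28. ]
 [397.7 286.2  28. ]
 [430.8 334.   28. ]] [430.1255376 298.8466735  28.       ] [np.float64(39.4), np.float64(56.7), np.float64(38.4), np.float64(58.2)]
yaw -125.21579291828832
[277 143  35  31 490] [293.59591837 157.91836735]
[[435.7 318.3  64. ]
 [446.2 310.7  64. ]
 [426.1 281.9  64. ]
 [415.2 289.3  64. ]] [430.81002869 300.0524353   64.        ]
pot [0.35685163 0.29020231 0.044     ] floor [0.50862489 0.24428494 0.004     ] [0.33838312 0.25350075 0.004     ]
[[515.8 369.8  78. ]
 [508.2 242.2  78. ]
 [335.3 251.5  78. ]
 [341.7 380.6  78. ]] [425.24700832 311.02079654  78.        ]
[[281.54297344 161.41118279]]
```

Emit:
{"method": "arm_command", "body": {
  "plan": [31,12,0,0,0,0,12,-0.1444,0,0,12,-0.1444,0,0,12,-0.1444,0,0,12,-0.1444,0,0,12,-0.1444,0,0,12,-0.1444,0,0,12,-0.1444,0,0,0,0,0,0,0,0],
  "grip": 0.4
}}

```text
time_s: 12.15
eef_pos: [0.4309, 0.2981, 0.1353]
eef_rot: [0.0, 0.888, 0.459, -0.0]
wrist_force: [0.5, 0.2, 0.4]
opening: 0.399
```

Run:
```python
from h import *
o=ctrl.get_obs();M=quat(o['eef_rot']);print(o['eef_pos'],np.degrees(np.arctan2(M[1,0],M[0,0])),o['opening'],o['q'])
d=np.array([.4303,.2993,o['eef_pos'][2]])-o['eef_pos'];print('tool shift mm',(M.T@d*1000).round(1))
```

```text
[0.43086549 0.29806772 0.13526067] 54.664123535151454 0.3993871905054967 [ 3.78451755e-01  1.77760157e-01  1.81919341e+00 -7.34937904e-05
  1.14500841e+00  9.95209537e-01]
tool shift mm [ 0.7 -1.2 -0. ]
```

Emit:
{"method": "arm_command", "body": {
  "plan": [0,-1,25,0,0,0,35,0,0,0,25,0,0,0,11,0,0,0,5,0,0,0,0,0,0,0,0,0]
}}

```text
time_s: 12.85
eef_pos: [0.4306, 0.2999, 0.0355]
eef_rot: [0.0, 0.887, 0.461, 0.001]
wrist_force: [0.0, -0.5, 0.4]
opening: 0.401
```

Emit:
{"method": "arm_command", "body": {
  "plan": [0,0,0,0,0,0,0,0,0,0,0,0,0,0,0,0,0,0,0,0,0,0,0,0],
  "grip": 0
}}

```text
time_s: 13.45
eef_pos: [0.4303, 0.2999, 0.0354]
eef_rot: [0.0, 0.887, 0.462, 0.001]
wrist_force: [-1.2, -0.3, 5.6]
opening: 0.132
```

Emit:
{"method": "arm_command", "body": {
  "plan": [0,0,-5,0,0,0,-12,0,0,0,-20,0,0,0,0,0]
}}

```text
time_s: 13.85
eef_pos: [0.4313, 0.3003, 0.074]
eef_rot: [0.0, 0.887, 0.462, 0.003]
wrist_force: [-0.5, -0.3, -2.0]
opening: 0.129
```

Emit:
{"method": "arm_command", "body": {
  "plan": [0,0,-35,0,0,0,-40,0,0,0,-9,0.136,0,0,-9,0.136,0,0,-9,0.136,0,0,-9,0.136,0,0,-9,0.136,0,0,-9,0.136,0,0,-9,0.136,0,0,-9,0.137,0,0,0,0]
}}

```text
time_s: 14.95
eef_pos: [0.4299, 0.2996, 0.2189]
eef_rot: [-0.0, 0.998, -0.065, 0.001]
wrist_force: [-0.6, -0.9, -2.4]
opening: 0.125
```

Emit:
{"method": "arm_command", "body": {
  "plan": [2,20,0,0,4,40,0,0,4,40,0,0,4,40,0,0,4,40,0,0,4,40,0,0,4,40,0,0,4,40,0,0,4,40,0,0,4,40,0,0,4,40,0,0,3,40,0,0,3,40,0,0,3,38,0,0,0,20,0,0,0,0,0,0,0,0,0,0]
}}

```text
time_s: 16.65
eef_pos: [0.4074, -0.26, 0.2171]
eef_rot: [-0.001, 0.998, -0.064, -0.001]
wrist_force: [0.2, -0.2, -2.3]
opening: 0.131
```

Run:
```python
from h import *
o=ctrl.get_obs();M=quat(o['eef_rot']);print(o['eef_pos'],np.degrees(np.arctan2(M[1,0],M[0,0])),o['opening'])
c=snap('wrist','w6');print(proj(c,[[.51,-.3,.04]]))
```

```text
[ 0.40744045 -0.26001922  0.21714837] -7.348407526071072 0.1313319430703038
[[309.7919208   75.79940723]]
```

Emit:
{"method": "arm_command", "body": {
  "plan": [0,-30,0,0,0,-35,0,0,0,-35,0,0,0,0,0,0,0,0,0,0]
}}

```text
time_s: 17.2
eef_pos: [0.421, -0.1598, 0.2181]
eef_rot: [0.0, 0.998, -0.062, 0.0]
wrist_force: [-0.2, -1.1, -2.7]
opening: 0.127
```

Run:
```python
from h import *
o=ctrl.get_obs();M=quat(o['eef_rot']);print(o['eef_pos'],np.degrees(np.arctan2(M[1,0],M[0,0])),o['opening'])
c=snap('wrist','w7');ps=[]
for n in('w6','w7'):
    c=load(n);u,v=proj(c,[[.513,-.302,.045]])[0].round().astype(int);x0,y0=max(0,u-66),max(0,v-50);print(n,u,v,'crop',x0,y0)
    ps.append(cv2.convertScaleAbs(cv2.resize(c['color'][y0:y0+100,x0:x0+133,::-1],(532,400),interpolation=cv2.INTER_CUBIC)[:, :],alpha=1.5,beta=15))
    print(ps[-1].shape)
o=np.hstack([p[:,66:466] for p in ps]);cv2.imwrite('pics/bay.png',o)
```

```text
[ 0.42098528 -0.15975874  0.21813514] -7.1535978020538025 0.1270146867881599
w6 312 71 crop 246 21
(400, 532, 3)
w7 420 73 crop 354 23
(400, 532, 3)
```

View pics/bay.png

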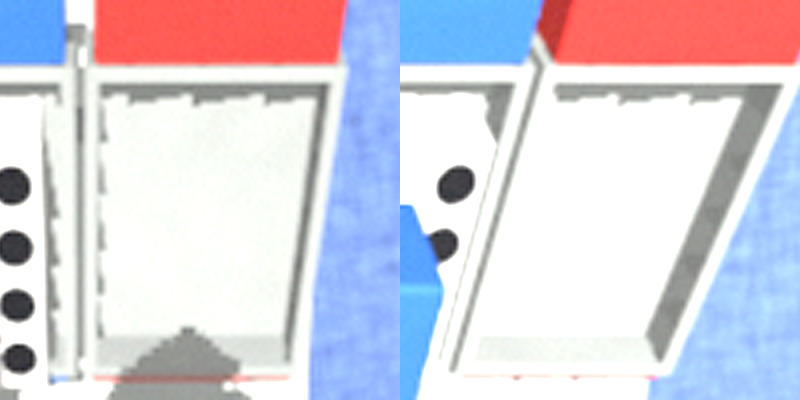

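Both panels show the red bay clearly. In the left panel the wall-top inner corners are (100,82), (333,82), (290,366) and (95,368). In the right panel they are (550,82), (785,82), (664,364) and (463,368), with the low floor edge at v≈336. I'll fit the seat to these.

Run:
```python
from rack import *
from scipy.optimize import least_squares
c6=load('w6');c7=load('w7')
L=lambda u,v:((u+66)/4+246,v/4+21)
Q=lambda u,v:((u-334)/4+354,v/4+23)
d6={(34,-24,14):(333,82),(34,24,14):(100,82),(-34,-24,14):(290,366),(-34,24,14):(95,368)}
d7={(34,-24,14):(785,82),(34,24,14):(550,82),(-34,-24,14):(664,364),(-34,24,14):(463,368),(-34,-24,0):(648,337),(-34,24,0):(480,336)}
def f(p,use=(1,1)):
    Rm,o=seatT(p[0],p[1],p[2],p[3]);r=[]
    for c,d,m,u in((c6,d6,L,use[0]),(c7,d7,Q,use[1])):
        if u: r.append((proj(c,(np.array(list(d))@Rm.T+o)/1000)-[m(*v) for v in d.values()]).ravel())
    return np.concatenate(r)
for u in((1,1),(1,0),(0,1)):
    s=least_squares(f,[0,40,-84,yaw],args=(u,));Rm,o=seatT(*s.x);print(s.x.round(2),np.degrees(s.x[3]).round(2),'seat',o.round(1),'rms',np.sqrt((s.fun**2).mean()).round(2))
    if u==(1,1): print(s.fun.reshape(-1,2).round(1).tolist())
```

```text
[ -2.71  43.61 -82.65  -0.12] -6.76 seat [ 511.7 -302.5   43.6] rms 1.34
[[-0.3, -0.3], [-0.2, 0.5], [0.5, 0.3], [0.8, 0.4], [0.5, -0.2], [1.3, 0.3], [0.1, 0.3], [2.2, -0.3], [-0.2, -0.9], [-5.1, -0.3]]
[ -1.47  43.07 -82.62  -0.13] -7.43 seat [ 512.  -302.4   43.1] rms 0.2
[ -3.32  42.1  -83.31  -0.11] -6.33 seat [ 511.6 -303.1   42.1] rms 1.65
```

Emit:
{"method": "arm_command", "body": {
  "plan": [15,20,0,0,24,33,0,0,24,33,0,0,20,28,0,0,12,16,10,0,0,0,25,0,0,0,30,0,0,0,25,0,0,0,14,0,0,0,0,0,0,0,0,0]
}}

```text
time_s: 18.35
eef_pos: [0.4986, -0.3032, 0.1148]
eef_rot: [0.0, 0.998, -0.065, 0.0]
wrist_force: [0.9, -0.3, -1.9]
opening: 0.128
```

```bash
cat > st.py <<'E'
from h import *
S=np.array([512,-302.5,43.2]);y=np.radians(-7.2);X=np.array([np.cos(y),np.sin(y),0]);Y=np.array([-np.sin(y),np.cos(y),0])
P=[];
o=ctrl.get_obs();M=quat(o['eef_rot']);p=o['eef_pos']*1000-S
print('s %.1f y %.1f TCPz %.1f yaw %.2f'%(p@X,p@Y,o['eef_pos'][2]*1000,np.degrees(np.arctan2(M[1,0],M[0,0]))),'op %.3f'%o['opening'],'F',o['wrist_force'].round(1),'tau',o['torque'].round(2))
E
python3 st.py
```

```text
s -13.2 y -2.4 TCPz 114.8 yaw -7.43 op 0.128 F [ 0.9 -0.3 -1.9] tau [-0.02  0.03 -0.02]
```

Emit:
{"method": "arm_command", "body": {
  "plan": [0,-2,12,0,0,0,8,0,0,0,4,0,0,0,1,0,0,0,1,0,0,0,0,0]
}}

```text
time_s: 18.95
eef_pos: [0.4987, -0.3005, 0.0882]
eef_rot: [0.0, 0.998, -0.065, 0.0]
wrist_force: [-0.6, -1.0, -2.1]
opening: 0.128
```

Emit:
{"method": "arm_command", "body": {
  "plan": [0,0,1,0,0,0,1,0,0,0,0,0]
}}

```text
time_s: 19.25
eef_pos: [0.4985, -0.3005, 0.0861]
eef_rot: [-0.0, 0.998, -0.065, -0.0]
wrist_force: [0.7, -0.3, -2.5]
opening: 0.127
```

```bash
python3 st.py
```

```text
s -13.6 y 0.3 TCPz 86.1 yaw -7.41 op 0.127 F [ 0.7 -0.3 -2.5] tau [-0.03  0.    0.04]
```

Emit:
{"method": "arm_command", "body": {
  "plan": [0,0,1,0,0,0,1,0,0,0,0,0]
}}

```text
time_s: 19.55
eef_pos: [0.4986, -0.3006, 0.0844]
eef_rot: [0.0, 0.998, -0.065, 0.0]
wrist_force: [-1.0, 1.1, 0.3]
opening: 0.127
```

Emit:
{"method": "arm_command", "body": {
  "plan": [0,0,1,0,0,0,1,0,0,0,0,0]
}}

```text
time_s: 19.85
eef_pos: [0.4987, -0.3008, 0.0841]
eef_rot: [0.0, 0.998, -0.065, 0.0]
wrist_force: [-6.5, 4.3, 13.6]
opening: 0.129
```

Emit:
{"method": "arm_command", "body": {
  "plan": [-1.6,0,0.8,0,-1.6,0,1.0,0,-1.6,0,1.2,0,-1.6,0,1.2,0,0,0,0,0]
}}

```text
time_s: 20.35
eef_pos: [0.4939, -0.3014, 0.0808]
eef_rot: [0.002, 0.998, -0.065, 0.002]
wrist_force: [-2.3, 0.7, 12.5]
opening: 0.127
```

```bash
python3 st.py
```

```text
s -18.1 y -1.2 TCPz 80.8 yaw -7.41 op 0.127 F [-2.3  0.7 12.5] tau [0.08 0.08 0.01]
```

Emit:
{"method": "arm_command", "body": {
  "plan": [0,0,-12,0,0,0,-20,0,8,-1,-12,0,12,0,0,0,12,0,0,0,0,0,0,0,0,0,0,0]
}}

```text
time_s: 21.05
eef_pos: [0.5239, -0.3022, 0.1205]
eef_rot: [-0.001, 0.998, -0.064, -0.001]
wrist_force: [-0.1, -0.0, -2.2]
opening: 0.128
```

```bash
python3 st.py
python3 - <<'E'
from h import *
for n in('w6','w8'):
    c=snap('wrist','w8') if n=='w8' else load(n)
    T=np.array(c['T_tool_cam']);K=np.array(c['camera_matrix'])
    def pt(P):
        q=(np.array(P)/1000-T[:3,3])@T[:3,:3]*[1,-1,-1];return (q@K.T)[:,:2]/(q@K.T)[:,2:]
    if n=='w6':
      for th in(0,10,20,35):
        a=np.radians(th);r=[]
        for bx,bz in((30,24),(18,60),(30,0)):
            x,z=bx,bz-50.4   # rel G, z up
            X=x*np.cos(a)-z*np.sin(a);Z=x*np.sin(a)+z*np.cos(a)
            r.append([X,0,-19-Z])
        print(th,'body top edge, plate top edge, bottom edge rows',pt(r).round(0).tolist())
    im=c['color'].astype(int);m=((im[...,0]>1.8*im[...,1])&(im[...,0]>1.8*im[...,2])&(im[...,0]>60)).astype(np.uint8);m[:150]=0
    k,l,s,ct=cv2.connectedComponentsWithStats(m);print(n,[(s[i].tolist(),ct[i].round(1).tolist()) for i in range(1,k) if s[i,4]>100])
    print('col',im[200:330:4,282].sum(1).tolist()); print('col',im[200:330:4,250].sum(1).tolist())
E
```

```text
s 11.7 y 1.8 TCPz 120.5 yaw -7.37 op 0.128 F [-0.1 -0.  -2.2] tau [ 0.02  0.04 -0.02]
0 body top edge, plate top edge, bottom edge rows [[281.0, 196.0], [281.0, 247.0], [281.0, 186.0]]
10 body top edge, plate top edge, bottom edge rows [[281.0, 190.0], [281.0, 255.0], [281.0, 173.0]]
20 body top edge, plate top edge, bottom edge rows [[281.0, 187.0], [281.0, 264.0], [281.0, 162.0]]
35 body top edge, plate top edge, bottom edge rows [[281.0, 186.0], [281.0, 278.0], [281.0, 148.0]]
w6 [([267, 221, 31, 104, 2840], [282.0, 272.9])]
col [425, 427, 428, 429, 427, 368, 150, 143, 149, 152, 147, 150, 161, 186, 189, 194, 184, 190, 185, 187, 185, 172, 179, 186, 183, 188, 187, 183, 192, 179, 184, 167, 184]
col [425, 419, 54, 66, 50, 123, 424, 434, 401, 55, 59, 62, 435, 215, 76, 78, 87, 106, 208, 79, 82, 82, 82, 88, 85, 71, 57, 80, 72, 68, 77, 75, 76]
w8 [([242, 173, 84, 37, 1239], [285.5, 180.7]), ([267, 221, 31, 104, 2872], [282.0, 273.3])]
col [534, 536, 538, 539, 536, 477, 185, 201, 200, 194, 189, 187, 236, 235, 236, 235, 240, 235, 227, 234, 229, 241, 225, 227, 235, 240, 233, 239, 224, 228, 233, 224, 246]
col [530, 528, 86, 88, 79, 166, 538, 541, 518, 81, 86, 82, 546, 260, 115, 118, 113, 128, 268, 104, 111, 110, 117, 110, 108, 113, 89, 115, 117, 114, 117, 105, 98]
```

Emit:
{"method": "arm_command", "body": {
  "plan": [0,0,2,0,0,0,2,0,0,0,2,0,0,0,0,0]
}}

```text
time_s: 21.5
eef_pos: [0.5237, -0.3027, 0.1155]
eef_rot: [-0.0, 0.998, -0.065, -0.0]
wrist_force: [-0.6, -1.4, -2.2]
opening: 0.126
```

Emit:
{"method": "arm_command", "body": {
  "plan": [0,0,2,0,0,0,2,0,0,0,0,0]
}}

```text
time_s: 21.8
eef_pos: [0.5241, -0.3031, 0.1148]
eef_rot: [0.0, 0.998, -0.064, 0.0]
wrist_force: [-8.7, 4.7, 15.9]
opening: 0.129
```

Emit:
{"method": "arm_command", "body": {
  "plan": [0,0,2,0,0,0,0,0]
}}

```text
time_s: 22.0
eef_pos: [0.5241, -0.3032, 0.1146]
eef_rot: [0.001, 0.998, -0.064, 0.0]
wrist_force: [-13.1, 8.4, 28.4]
opening: 0.127
```

Emit:
{"method": "arm_command", "body": {
  "plan": [-0.5,0,2,0,0,0,0,0]
}}

```text
time_s: 22.2
eef_pos: [0.524, -0.3032, 0.1144]
eef_rot: [0.001, 0.998, -0.064, 0.001]
wrist_force: [-16.6, 10.7, 38.1]
opening: 0.124
```

Emit:
{"method": "arm_command", "body": {
  "plan": [-0.5,0,2,0,0,0,0,0]
}}

```text
time_s: 22.4
eef_pos: [0.524, -0.3033, 0.1142]
eef_rot: [0.001, 0.998, -0.064, 0.001]
wrist_force: [-20.6, 14.1, 49.5]
opening: 0.127
```

```bash
python3 st.py
cat > tilt.py <<'E'
from h import *
import sys
c=snap('wrist',sys.argv[1]);im=c['color'].astype(int)
m=((im[...,0]>1.8*im[...,1])&(im[...,0]>1.8*im[...,2])&(im[...,0]>60)).astype(np.uint8)
k,l,s,ct=cv2.connectedComponentsWithStats(m);print([(s[i].tolist(),ct[i].round(1).tolist()) for i in range(1,k) if s[i,4]>100])
g=im[:,282].sum(1);print('plate col',g[212:300:2].tolist())
E
python3 tilt.py w9
```

```text
s 12.0 y 0.7 TCPz 114.2 yaw -7.35 op 0.127 F [-20.6  14.1  49.5] tau [2.69 2.99 0.18]
[([239, 175, 87, 39, 1162], [282.4, 182.7]), ([267, 222, 31, 103, 2876], [282.0, 273.4])]
plate col [549, 554, 555, 553, 494, 199, 198, 194, 200, 200, 204, 195, 199, 203, 201, 204, 205, 214, 234, 240, 245, 241, 245, 240, 245, 241, 232, 237, 249, 248, 239, 239, 245, 244, 242, 244, 243, 239, 242, 236, 237, 236, 246, 243]
```

Emit:
{"method": "arm_command", "body": {
  "plan": [0,0,-6,0,0,0,-8,0,9,0,0,0,9,0,0,0,0,0,3,0,0,0,3,0,0,0,3,0,0,0,3,0]
}}

```text
time_s: 23.25
eef_pos: [0.5424, -0.3056, 0.1142]
eef_rot: [0.001, 0.998, -0.064, 0.001]
wrist_force: [-13.0, 9.9, 54.3]
opening: 0.125
```

Emit:
{"method": "arm_command", "body": {
  "plan": [-2,0,0,0,-2,0,0,0,-2,0,0,0,-2,0,0,0]
}}

```text
time_s: 23.65
eef_pos: [0.5399, -0.3056, 0.1144]
eef_rot: [0.003, 0.998, -0.065, 0.008]
wrist_force: [11.0, 4.4, 19.9]
opening: 0.131
```

```bash
python3 st.py
```

```text
s 28.1 y 0.4 TCPz 114.4 yaw -7.40 op 0.131 F [11.   4.4 19.9] tau [ 0.84 -2.56  0.13]
```

Emit:
{"method": "arm_command", "body": {
  "plan": [-2,0,2,0,-2,0,2,0,-2,0,2,0,-2,0,2,0]
}}

```text
time_s: 24.05
eef_pos: [0.5323, -0.3049, 0.11]
eef_rot: [0.003, 0.998, -0.064, 0.008]
wrist_force: [-1.0, 16.0, 52.5]
opening: 0.13
```

```bash
python3 st.py; python3 tilt.py w10
```

```text
s 20.5 y 0.1 TCPz 110.0 yaw -7.36 op 0.130 F [-1.  16.  52.5] tau [ 2.94 -0.67  0.21]
[([266, 217, 32, 109, 3083], [281.8, 271.5])]
plate col [533, 533, 412, 210, 203, 209, 213, 212, 216, 200, 204, 207, 213, 204, 210, 206, 212, 210, 204, 206, 220, 229, 239, 237, 236, 231, 234, 243, 237, 235, 228, 236, 240, 238, 230, 235, 237, 239, 236, 231, 238, 235, 237, 236]
```

Emit:
{"method": "arm_command", "body": {
  "plan": [-2,0,1,0,-2,0,1,0,-2,0,1.5,0,-2,0,1.5,0]
}}

```text
time_s: 24.5
eef_pos: [0.5221, -0.3035, 0.1021]
eef_rot: [0.002, 0.998, -0.064, 0.005]
wrist_force: [-3.8, 7.0, 34.9]
opening: 0.13
```

```bash
python3 st.py; python3 tilt.py w11
```

```text
s 10.1 y 0.3 TCPz 102.1 yaw -7.36 op 0.130 F [-3.8  7.  34.9] tau [ 1.41 -0.34  0.17]
[([266, 214, 33, 113, 3314], [281.9, 270.5])]
plate col [491, 218, 217, 214, 214, 217, 221, 224, 223, 223, 213, 221, 224, 215, 222, 219, 225, 220, 221, 224, 223, 215, 219, 227, 211, 223, 223, 222, 229, 243, 263, 258, 236, 235, 233, 228, 228, 229, 231, 233, 238, 232, 228, 227]
```

Emit:
{"method": "arm_command", "body": {
  "plan": [-2,0,1,0,-2,0,1,0,0,0,0,0]
}}

```text
time_s: 24.85
eef_pos: [0.5176, -0.3039, 0.0989]
eef_rot: [0.003, 0.998, -0.064, 0.005]
wrist_force: [-1.3, 3.7, 27.1]
opening: 0.128
```

```bash
python3 st.py; python3 tilt.py w12
```

```text
s 5.7 y -0.7 TCPz 98.9 yaw -7.39 op 0.128 F [-1.3  3.7 27.1] tau [ 0.71 -0.69  0.17]
[([231, 169, 7, 43, 123], [234.1, 189.1]), ([266, 213, 33, 114, 3375], [281.9, 270.0])]
plate col [444, 218, 226, 220, 226, 222, 218, 211, 222, 226, 216, 223, 229, 215, 221, 229, 216, 223, 219, 219, 227, 215, 220, 233, 223, 231, 218, 226, 224, 221, 218, 223, 249, 269, 254, 225, 220, 229, 230, 230, 225, 225, 232, 226]
```

Emit:
{"method": "arm_command", "body": {
  "plan": [0,0,-10,0,0,0,-15,0,-5,0,-12,0,-5,0,0,0,0,0,0,0,0,0,0,0]
}}

```text
time_s: 25.5
eef_pos: [0.5025, -0.2997, 0.1291]
eef_rot: [-0.0, 0.998, -0.065, -0.001]
wrist_force: [0.5, 0.4, -1.9]
opening: 0.128
```

```bash
python3 st.py; python3 tilt.py w13
python3 - <<'E'
from h import *
c=load('w13')['color'][130:340,190:375,::-1];d=load('w6')['color'][130:340,190:375,::-1]
o=np.hstack([cv2.resize(x,(0,0),fx=2.1,fy=2.8,interpolation=cv2.INTER_CUBIC) for x in(d,c)]);cv2.imwrite('pics/t.png',cv2.convertScaleAbs(o,alpha=1.4,beta=10));print(o.shape)
E
```

```text
s -9.8 y 1.6 TCPz 129.1 yaw -7.44 op 0.128 F [ 0.5  0.4 -1.9] tau [ 0.03  0.03 -0.05]
[([242, 137, 83, 23, 1787], [283.1, 147.6]), ([266, 213, 33, 114, 3374], [282.0, 270.0])]
plate col [413, 206, 195, 200, 214, 207, 206, 207, 205, 209, 205, 210, 209, 211, 205, 213, 206, 207, 210, 209, 201, 203, 208, 216, 211, 210, 214, 211, 199, 214, 207, 219, 245, 254, 232, 210, 215, 214, 213, 215, 218, 209, 212, 210]
(588, 776, 3)
```

View pics/t.png

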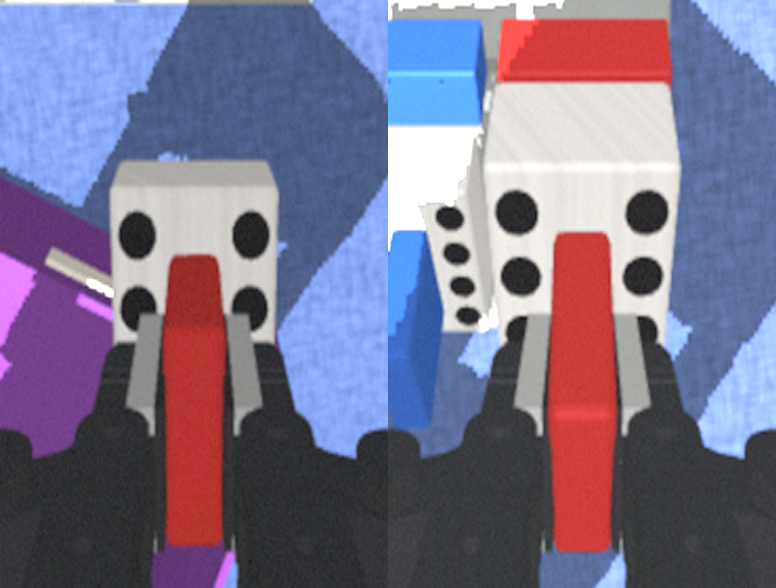

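Run:
```python
from h import *
from scipy.optimize import least_squares
c=load('w13');T=np.array(c['T_tool_cam']);K=np.array(c['camera_matrix'])
B=np.array([(30,0),(30,24),(18,24),(18,60),(-18,60)])
def rows(p):
    a=p[2];x=p[0]+B[:,0]*np.cos(a)-B[:,1]*np.sin(a);z=p[1]+B[:,0]*np.sin(a)+B[:,1]*np.cos(a)
    P=np.c_[x,0*x,-z]/1000;q=(P-T[:3,3])@T[:3,:3]*[1,-1,-1];q=q@K.T;return q[:,1]/q[:,2]
for v in([161,186,256,328,545],[82,165,233,415,550]):
    o=np.array(v)/2.8+130
    s=least_squares(lambda p:rows(p)-o,[0,-31,.2]);a=s.x[2]
    print('underside centre rel TCP (x,z up)',s.x[:2].round(1),'theta',np.degrees(a).round(1),s.fun.round(1),'with theta 35:',least_squares(lambda p:rows([*p,np.radians(35)])-o,[0,-31]).x.round(1))
```

```text
underside centre rel TCP (x,z up) [ -1.5 -34.6] theta -0.2 [ 0.2  0.9 -1.3 -0.   0.2] with theta 35: [  8.4 -66.7]
underside centre rel TCP (x,z up) [ 20.9 -22.5] theta 26.3 [ 0.1  1.5 -1.9 -0.2  0.4] with theta 35: [ 25.4 -23.5]
```

Emit:
{"method": "arm_command", "body": {
  "plan": [-16,1.5,8,0,-16,0,15,0,0,0,14,0,0,0,0,0,0,0,0,0]
}}

```text
time_s: 26.05
eef_pos: [0.4718, -0.2975, 0.0926]
eef_rot: [-0.0, 0.998, -0.065, -0.0]
wrist_force: [0.4, -0.6, -1.2]
opening: 0.127
```

```bash
python3 st.py
```

```text
s -40.5 y -0.1 TCPz 92.6 yaw -7.42 op 0.127 F [ 0.4 -0.6 -1.2] tau [0.01 0.05 0.02]
```

Emit:
{"method": "arm_command", "body": {
  "plan": [-3,0,0,0,3,0,4,0,5,0,7,0,5,0,7,0,2.5,0,4,0,0,0,0,0]
}}

```text
time_s: 26.65
eef_pos: [0.4836, -0.2986, 0.0698]
eef_rot: [-0.001, 0.998, -0.064, -0.001]
wrist_force: [0.6, 0.9, -2.5]
opening: 0.129
```

Emit:
{"method": "arm_command", "body": {
  "plan": [0.5,0,1,0,0.5,0,1,0,0,0,0,0]
}}

```text
time_s: 26.95
eef_pos: [0.4847, -0.2993, 0.0689]
eef_rot: [0.0, 0.998, -0.065, 0.0]
wrist_force: [-0.6, 0.2, -2.4]
opening: 0.133
```

Emit:
{"method": "arm_command", "body": {
  "plan": [0.5,0,1,0,0.5,0,1,0,0,0,0,0]
}}

```text
time_s: 27.25
eef_pos: [0.4856, -0.2993, 0.0668]
eef_rot: [-0.0, 0.998, -0.065, -0.0]
wrist_force: [0.8, 0.0, -3.0]
opening: 0.131
```

```bash
python3 st.py
```

```text
s -26.5 y -0.1 TCPz 66.8 yaw -7.42 op 0.131 F [ 0.8  0.  -3. ] tau [ 0.02  0.03 -0.02]
```

Emit:
{"method": "arm_command", "body": {
  "plan": [0.5,0,1,0,0.5,0,1,0,0,0,0,0]
}}

```text
time_s: 27.55
eef_pos: [0.4867, -0.2995, 0.0649]
eef_rot: [0.0, 0.998, -0.065, 0.0]
wrist_force: [-0.5, 0.3, -2.1]
opening: 0.131
```

Emit:
{"method": "arm_command", "body": {
  "plan": [0.5,0,1,0,0.5,0,1,0,0,0,0,0]
}}

```text
time_s: 27.85
eef_pos: [0.4868, -0.2996, 0.0644]
eef_rot: [-0.0, 0.998, -0.064, -0.001]
wrist_force: [-9.9, 3.5, 14.1]
opening: 0.128
```

```bash
python3 st.py
```

```text
s -25.3 y -0.3 TCPz 64.4 yaw -7.39 op 0.128 F [-9.9  3.5 14.1] tau [0.58 1.24 0.07]
```

Emit:
{"method": "arm_command", "body": {
  "plan": [-1.5,0,1.5,0,-1.5,0,1.5,0,-1.5,0,1.5,0,0,0,0,0]
}}

```text
time_s: 28.25
eef_pos: [0.4851, -0.3001, 0.0616]
eef_rot: [0.001, 0.998, -0.065, 0.002]
wrist_force: [-3.3, 4.7, 16.2]
opening: 0.127
```

```bash
python3 st.py
```

```text
s -27.0 y -1.0 TCPz 61.6 yaw -7.40 op 0.127 F [-3.3  4.7 16.2] tau [ 0.71 -0.16  0.15]
```

Emit:
{"method": "arm_command", "body": {
  "plan": [-1,0,2,0,-1,0,2,0,0,0,0,0]
}}

```text
time_s: 28.55
eef_pos: [0.4831, -0.3, 0.0573]
eef_rot: [0.001, 0.998, -0.065, 0.002]
wrist_force: [-2.7, 2.7, 13.9]
opening: 0.129
```

```bash
python3 st.py; python3 tilt.py w14
```

```text
s -29.0 y -1.2 TCPz 57.3 yaw -7.41 op 0.129 F [-2.7  2.7 13.9] tau [ 0.37 -0.25  0.12]
[([208, 96, 137, 60, 7845], [276.3, 125.5]), ([265, 214, 34, 111, 3344], [281.9, 269.5])]
plate col [491, 220, 239, 238, 241, 241, 230, 240, 243, 231, 243, 241, 236, 245, 243, 234, 236, 228, 234, 241, 234, 235, 239, 235, 236, 235, 242, 235, 246, 225, 231, 239, 235, 229, 230, 235, 247, 256, 259, 240, 233, 232, 244, 231]
```

Emit:
{"method": "arm_command", "body": {
  "plan": [0,0,2,0,0,0,0,0]
}}

```text
time_s: 28.8
eef_pos: [0.4826, -0.2999, 0.0555]
eef_rot: [0.001, 0.998, -0.064, 0.001]
wrist_force: [-7.3, 4.6, 18.8]
opening: 0.129
```

```bash
python3 st.py
```

```text
s -29.5 y -1.1 TCPz 55.5 yaw -7.40 op 0.129 F [-7.3  4.6 18.8] tau [0.69 0.32 0.18]
```

Emit:
{"method": "arm_command", "body": {
  "plan": [0,0,2,0,0,0,0,0]
}}

```text
time_s: 29.0
eef_pos: [0.4826, -0.2999, 0.0555]
eef_rot: [0.001, 0.998, -0.064, 0.001]
wrist_force: [-12.9, 9.6, 35.9]
opening: 0.129
```

```bash
python3 st.py; python3 tilt.py w15
```

```text
s -29.5 y -1.1 TCPz 55.5 yaw -7.38 op 0.129 F [-12.9   9.6  35.9] tau [1.52 1.24 0.17]
[([207, 94, 139, 61, 8051], [276.2, 124.2]), ([265, 214, 34, 111, 3338], [282.0, 269.8])]
plate col [524, 316, 244, 238, 231, 236, 236, 239, 240, 238, 238, 229, 244, 241, 236, 241, 232, 244, 236, 241, 234, 243, 228, 238, 241, 239, 243, 236, 245, 239, 238, 245, 242, 233, 242, 239, 244, 245, 254, 264, 239, 232, 239, 228]
```

Emit:
{"method": "arm_command", "body": {
  "plan": [0,0,-3,0,0,0,-2,0,0,0,0,0]
}}

```text
time_s: 29.35
eef_pos: [0.4819, -0.2991, 0.0558]
eef_rot: [0.0, 0.998, -0.065, 0.001]
wrist_force: [1.8, -0.6, 1.7]
opening: 0.129
```

Emit:
{"method": "arm_command", "body": {
  "plan": [0,0,0,0,0,0,0,0,0,0,0,0,0,0,0,0],
  "grip": 0.28
}}

```text
time_s: 29.75
eef_pos: [0.481, -0.2986, 0.0551]
eef_rot: [-0.0, 0.998, -0.065, -0.0]
wrist_force: [-0.1, 0.2, -0.2]
opening: 0.283
```

```bash
python3 st.py; python3 tilt.py w16
```

```text
s -31.2 y -0.1 TCPz 55.1 yaw -7.41 op 0.283 F [-0.1  0.2 -0.2] tau [-0.05  0.    0.03]
[([209, 90, 141, 61, 8184], [279.1, 120.0]), ([267, 212, 32, 111, 3239], [282.9, 267.1])]
plate col [259, 242, 246, 238, 241, 234, 238, 242, 247, 246, 245, 241, 242, 234, 237, 241, 237, 235, 241, 236, 239, 236, 244, 239, 237, 246, 238, 247, 237, 240, 240, 244, 240, 239, 238, 243, 239, 252, 261, 252, 234, 231, 234, 235]
```

Emit:
{"method": "arm_command", "body": {
  "plan": [0,0,-12,0,0,0,-30,0,0,0,-40,0,0,0,-45,0,-25,0,-30,0,-35,-15,0,0,-15,-15,0,0,0,0,0,0,0,0,0,0]
}}

```text
time_s: 30.7
eef_pos: [0.411, -0.2596, 0.2135]
eef_rot: [0.001, 0.998, -0.065, 0.001]
wrist_force: [0.9, -1.0, 0.3]
opening: 0.281
```

Run:
```python
from h import *
S=np.array([512,-302.5,43.2]);y=np.radians(-7.2);t=np.radians(35);X=np.array([np.cos(y),np.sin(y),0]);Z=np.array([0,0,1.])
Rm=np.c_[np.cos(t)*X+np.sin(t)*Z,[-np.sin(y),np.cos(y),0],-np.sin(t)*X+np.cos(t)*Z]
c=snap('wrist','w17');K=4
im=cv2.resize(c['color'][:,:,::-1],None,fx=K,fy=K,interpolation=cv2.INTER_CUBIC)
d=lambda P,col:cv2.polylines(im,[(proj(c,(np.array(P,float)@Rm.T+S)/1000)*K+K/2).round().astype(int)],True,col,1)
d([(34,24,14),(34,-24,14),(-34,-24,14),(-34,24,14)],(0,255,255))
print((proj(c,S/1000)))
u,v=(proj(c,S/1000)[0]*K).astype(int);x0=max(0,u-400);y0=max(0,v-300)
cv2.imwrite('pics/seat.png',im[y0:y0+600,x0:x0+800]);print(x0,y0)
```

```text
[[312.96758306  76.80339192]]
851 7
```

View pics/seat.png

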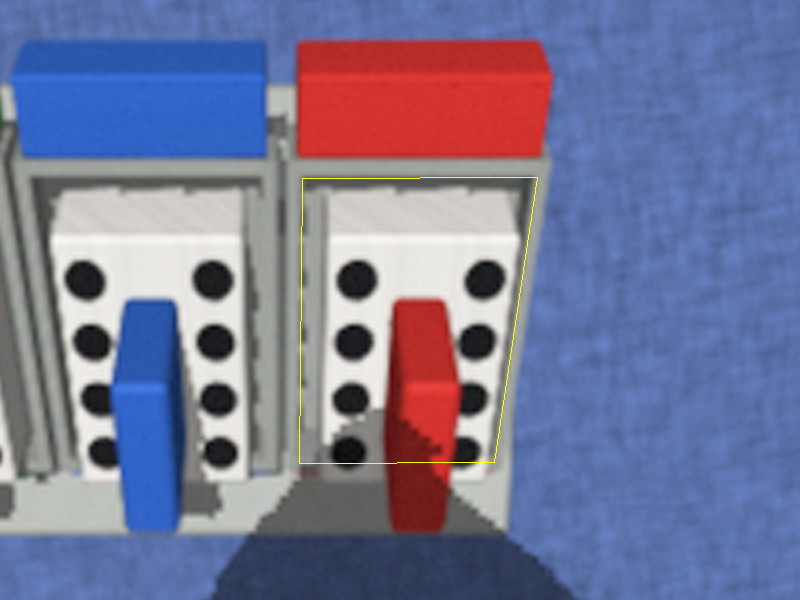

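The red block sits in its bay just like the blue one: body edge at v≈235 and grip top at v≈380 for both. Next I'll return to the upper tray.

Emit:
{"method": "arm_command", "body": {
  "plan": [0,0,0,-0.078,8,-30,0,0,11,-40,0,0,11,-40,0,0,11,-40,0,0,11,-40,0,0,11,-40,0,0,11,-40,0,0,11,-40,0,0,11,-40,0,0,8,-32,0,0,5,-20,0,0,0,0,30,0,0,0,0,0,0,0,0,0],
  "grip": 0.6
}}

```text
time_s: 32.25
eef_pos: [0.5401, 0.1364, 0.1818]
eef_rot: [0.0, 1.0, -0.026, -0.001]
wrist_force: [-0.4, -0.2, -0.3]
opening: 0.602
```

```bash
cat > go.py <<'E'
from h import *
import sys
t=np.array([float(a) for a in sys.argv[1:4]]);o=ctrl.get_obs();M=quat(o['eef_rot']);yw=np.degrees(np.arctan2(M[1,0],M[0,0]))
print(o['time_s'],o['eef_pos'].round(4),'yaw',yw.round(2),'op',round(o['opening'],3),'F',o['wrist_force'].round(1),'tool shift',(M.T@(t-o['eef_pos'])*1000).round(1))
E
python3 go.py .5401 .136 .0544
python3 - <<'E'
from h import *
c=snap('wrist','w18');b=c['color'].astype(int);m=((b[...,2]>2*b[...,0])&(b[...,2]>b[...,1]*1.5)&(b[...,2]>90)).astype(np.uint8)
k,l,s,ct=cv2.connectedComponentsWithStats(m)
for i in range(1,k):
    if s[i,4]>300: print(s[i],ct[i])
i=1+s[1:,4].argmax();r=cv2.minAreaRect(np.argwhere(l==i)[:,::-1].astype(np.float32));print(r)
for v in (r[0],):
    print(at_z(c,*v,.084)); 
bx=cv2.boxPoints(r);P=np.array([at_z(c,*p,.084) for p in bx]);print(P.round(4))
E
```

```text
32.25 [0.5401 0.1364 0.1818] yaw -2.95 op 0.602 F [-0.4 -0.2 -0.3] tool shift [  0.4   0.4 127.4]
[ 274   93   19  207 3390] [282.52271386 194.52507375]
((283.0, 196.0), (206.0, 18.0), 90.0)
[0.54835704 0.13488324 0.084     ]
[[0.6252 0.1374 0.084 ]
 [0.6245 0.1244 0.084 ]
 [0.4565 0.1318 0.084 ]
 [0.4573 0.1474 0.084 ]]
```

Emit:
{"method": "arm_command", "body": {
  "plan": [0,0,30,0,0,0,40,0,0,0,30,0,0,0,18,0,0,0,9,0,0,0,0,0,0,0,0,0]
}}

```text
time_s: 33.0
eef_pos: [0.5416, 0.1363, 0.0569]
eef_rot: [-0.0, 1.0, -0.026, 0.001]
wrist_force: [0.8, 0.5, -0.1]
opening: 0.601
```

Emit:
{"method": "arm_command", "body": {
  "plan": [0,0,0,0,0,0,0,0,0,0,0,0,0,0,0,0,0,0,0,0,0,0,0,0],
  "grip": 0
}}

```text
time_s: 33.6
eef_pos: [0.541, 0.1365, 0.0564]
eef_rot: [0.0, 1.0, -0.026, 0.001]
wrist_force: [-1.6, -1.4, 6.2]
opening: 0.152
```

Emit:
{"method": "arm_command", "body": {
  "plan": [0,0,-3,0,0,0,-7,0,0,0,-15,0,0,0,-25,0,0,0,-30,0,0,0,-30,0,0,0,-25,0,0,0,-15,0,0,0,-5,0,0,0,0,0,0,0,0,0]
}}

```text
time_s: 34.7
eef_pos: [0.5393, 0.1365, 0.2089]
eef_rot: [0.0, 1.0, -0.026, -0.001]
wrist_force: [-0.3, 0.9, -5.3]
opening: 0.15
```

```bash
python3 go.py .424 .3130 .209
```

```text
34.7 [0.5393 0.1365 0.2089] yaw -2.95 op 0.15 F [-0.3  0.9 -5.3] tool shift [-124.2 -170.3    0.2]
```

Emit:
{"method": "arm_command", "body": {
  "plan": [-5,-6.5,0,0,-9.5,-13,0,0,-14,-19.5,0,0,-17.5,-24,0,0,-17.5,-24,0,0,-17.5,-24,0,0,-15.5,-21,0,0,-12,-16,0,0,-8,-11.5,0,0,-4,-6,0,0,-2.5,-5,0,0,0,0,0,0,0,0,0,0]
}}

```text
time_s: 36.0
eef_pos: [0.4265, 0.3127, 0.2103]
eef_rot: [0.0, 1.0, -0.026, 0.0]
wrist_force: [0.6, -0.6, -3.7]
opening: 0.152
```

Emit:
{"method": "arm_command", "body": {
  "plan": [0,0,10,0,0,0,20,0,0,0,20,0,0,0,12,0,0,0,4,0,0,0,0,0,0,0,0,0]
}}

```text
time_s: 36.7
eef_pos: [0.4268, 0.3133, 0.1452]
eef_rot: [-0.0, 1.0, -0.026, 0.001]
wrist_force: [-0.7, 0.0, -3.7]
opening: 0.153
```

```bash
python3 go.py .4249 .3130 .1284
```

```text
36.7 [0.4268 0.3133 0.1452] yaw -2.96 op 0.153 F [-0.7  0.  -3.7] tool shift [-1.9  0.4 16.8]
```

Lined up to within 2 mm. I'll shift −2 mm in x, then lower gently and watch the force.

Emit:
{"method": "arm_command", "body": {
  "plan": [-1.5,0,3,0,0,0,3,0,0,0,3,0,0,0,2,0,0,0,1,0,0,0,0,0]
}}

```text
time_s: 37.3
eef_pos: [0.4246, 0.3132, 0.1322]
eef_rot: [0.0, 1.0, -0.026, -0.0]
wrist_force: [-0.7, -0.3, -3.0]
opening: 0.156
```

Emit:
{"method": "arm_command", "body": {
  "plan": [0,0,1,0,0,0,1,0,0,0,0,0]
}}

```text
time_s: 37.6
eef_pos: [0.4246, 0.3132, 0.1303]
eef_rot: [0.0, 1.0, -0.026, -0.0]
wrist_force: [-0.1, -0.0, -4.3]
opening: 0.152
```

Emit:
{"method": "arm_command", "body": {
  "plan": [0,0,1,0,0,0,1,0,0,0,0,0]
}}

```text
time_s: 37.9
eef_pos: [0.4248, 0.3133, 0.1285]
eef_rot: [-0.0, 1.0, -0.026, 0.0]
wrist_force: [-0.4, 0.3, -2.0]
opening: 0.153
```

```bash
python3 go.py .4249 .3130 .1284
```

```text
37.9 [0.4248 0.3133 0.1285] yaw -2.94 op 0.153 F [-0.4  0.3 -2. ] tool shift [0.2 0.2 0.1]
```

Emit:
{"method": "arm_command", "body": {
  "plan": [0,0,1,0,0,0,0,0]
}}

```text
time_s: 38.1
eef_pos: [0.4248, 0.3132, 0.1284]
eef_rot: [0.0, 1.0, -0.026, 0.0]
wrist_force: [-2.5, -2.2, 5.4]
opening: 0.153
```

Emit:
{"method": "arm_command", "body": {
  "plan": [0,0,0,0,0,0,0,0,0,0,0,0,0,0,0,0],
  "grip": 0.6
}}

```text
time_s: 38.5
eef_pos: [0.4248, 0.3133, 0.1274]
eef_rot: [-0.0, 1.0, -0.026, 0.0]
wrist_force: [-0.6, -0.0, -0.5]
opening: 0.599
```

Emit:
{"method": "arm_command", "body": {
  "plan": [0,0,-10,0,0,0,-30,0,0,0,-40,0,0,0,-45,0,-15,0,-40,0,-25,0,-35,0,0,0,0,0,0,0,0,0]
}}

```text
time_s: 39.3
eef_pos: [0.3849, 0.3156, 0.329]
eef_rot: [-0.001, 1.0, -0.025, 0.002]
wrist_force: [0.4, -0.3, -0.6]
opening: 0.599
```

Run:
```python
from h import *
c=snap('wrist','w19');a=snap('side','side2');b=snap('scene','scene2')
o=ctrl.get_obs();print(o['time_s'],o['eef_pos'])
W=cv2.resize(c['color'][20:260,150:450,::-1],(500,400))
s2=a['color'][260:420,150:390,::-1];s0=load('side0')['color'][260:420,150:390,::-1]
r=np.vstack([cv2.resize(x,(300,200)) for x in(s0,s2)])
top=np.hstack([W,r]);q=cv2.resize(b['color'][120:340,100:460,::-1],(327,200));q2=cv2.resize(a['color'][90:310,150:510,::-1],(327,200))
bot=cv2.copyMakeBorder(np.hstack([q,q2]),0,0,0,800-654,cv2.BORDER_CONSTANT)
cv2.imwrite('pics/fin.png',np.vstack([top,bot]))
# change check
for n,m in(('side0',a),('scene0',b)):
    d=cv2.absdiff(load(n)['color'],m['color']).max(2);k,l,s,ct=cv2.connectedComponentsWithStats((cv2.medianBlur(d,5)>50).astype(np.uint8));print(n,[s[i].tolist() for i in range(1,k) if s[i,4]>25])
```

```text
39.45 [0.38444014 0.31486721 0.32595365]
side0 [[225, 0, 335, 420, 72525], [393, 9, 11, 4, 30], [339, 31, 12, 6, 46], [353, 31, 10, 5, 28], [524, 41, 7, 17, 45], [516, 58, 21, 24, 264], [508, 87, 8, 19, 55], [547, 92, 13, 31, 224], [414, 191, 33, 35, 587], [444, 190, 11, 8, 43], [269, 337, 59, 51, 1344], [495, 341, 28, 29, 402], [272, 365, 35, 20, 122], [523, 364, 37, 26, 521], [271, 379, 31, 29, 328]]
scene0 [[296, 0, 12, 38, 244], [332, 0, 10, 47, 303], [345, 0, 119, 119, 6264], [421, 0, 50, 12, 443], [315, 3, 7, 36, 192], [403, 17, 9, 37, 199], [292, 40, 33, 10, 190], [93, 46, 54, 57, 1377], [290, 51, 14, 19, 136], [276, 52, 11, 37, 224], [330, 88, 5, 27, 108], [242, 140, 155, 109, 5672], [110, 165, 91, 19, 1184], [403, 178, 7, 16, 79], [147, 195, 22, 20, 236]]
```

View pics/fin.png

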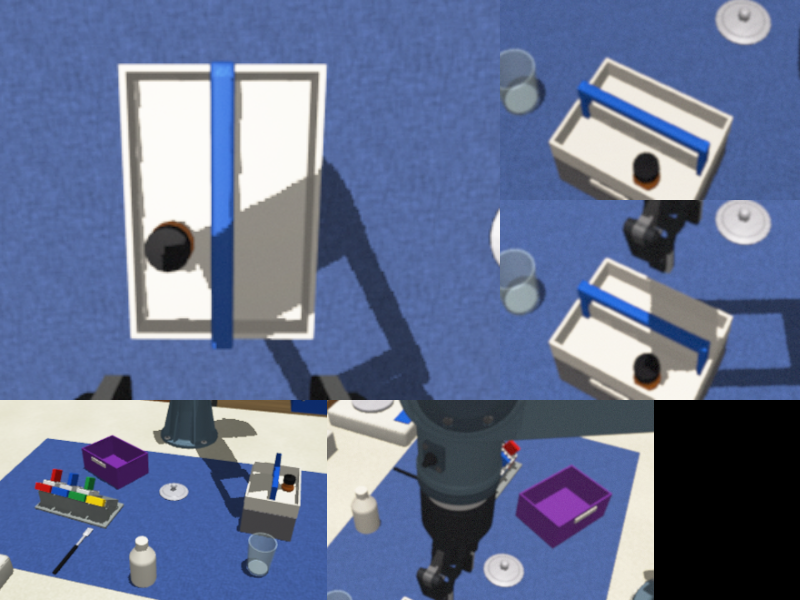

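The final picture shows the stack where it was (the before and after crops match), the bar level, the jar upright, the red block in its bay and the bystanders unmoved. I'm handing in.

```bash
python3 -c "
from bench import ctrl
print(ctrl.hand_in(), ctrl.get_obs()['time_s'])"
```

```text
the job is handed in; nothing more can be done
the job is handed in; nothing more can be done
```

The job is handed in: the red block is back in the red bay and the upper tray is back on the lower one, after about 39 s of the 67 s allowed. I stood the upper tray level on the bench, took the red block out of the lower tray and seated it. I then set the upper tray back on the stack.

**Tilting the block:** the tool can only point straight down, so I tilted the block in the grip to match the 35° slope.
- I pressed and dragged it on the red label bar at the bay's upper end, then finished the tilt in the pocket.
- The first two tries, a press on the pocket floor and a straight press on the label at about 50 N, did not turn it. Dragging while pressing did, with wrist force around 55 N.

**Last checks:**
- **Red block:** in the wrist picture it sits in its bay exactly as the blue block sits in its own. It also met a hard stop when pressed.
- **Upper tray:** it seated at the predicted height (tool at 128.5 mm, predicted 128.4) without catching on the rim.
- **Surroundings:** the stack, the jar in the upper tray and the bystanders look unchanged in the before and after pictures.
- **White-cap jar:** the jar in the lower tray was last seen upright just before I picked the block, and is now hidden under the upper tray.

**What disagreed:** early position fits from the block grips put the rack 10 mm or more too low. I dropped them for a direct fit to the bay walls, and contact confirmed that fit to within about 2 mm.

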